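Ready the autosampler: controller on fold-out hook, roll and trays in

TASK

Make the autosampler ready for a run: swing the folded hook fully out from the side of the white module and hang the hand controller on it by its handle opening, keeping the controller upright all the way. Also clip every vial tray on the bench into a bay of the deck of its own, with its near edge tucked under the retaining lip and the far edge lowered until the tray lies flat on the bay floor. Put the roll of sealing film over the upright spindle, fully down on its base, and knock over neither the jar nor the beaker.

Things in the scene. Friction and masses are not known exactly. Their poses are not given: they have to be found in the camera images.
- hook (a joint): steel hook on a vertical hinge at the module's side: 0 = folded flat along it, 1.57 = fully unfolded, square to it, at its stop; starts at 0 to 0.3; grows anticlockwise seen from above; friction (0.12 N m) keeps it where left. Arm 10 mm wide, 10 mm high, its top level with the module's top, its middle line 12 mm off the face when folded
- hook_hinge (a point): point on the hook's vertical hinge axis, at the height of the arm's top (190 mm above the table). Turns with the hook: its -x axis points along the arm to the free tip, z up
- hook_tip (a point): in the middle of the hook's round upright tip: 10 mm thick, 105 mm from the hinge axis at the arm's free end, rising 24 mm above the arm's top (this point 12 mm above it) and above the module. Axes as hook_hinge
- hook_seat (a point): on the top face of the hook's arm, 55 mm from the hinge axis, 50 mm from the tip: where the controller is to hang. Axes as hook_hinge
- module: fixed white box with the hook, 200 (x) by 120 (y) by 190 mm high; origin at the centre of its underside; the hook is at the top edge of its -y side, hinge at x = 60, y = -72 mm; folded, the hook points to the module's -x, unfolded to its -y
- controller_mid (a point): centre (84 mm above the underside) of a white hand controller, 70 wide (x), 22 thick (y), 168 mm tall (z), 200 to 360 g, standing upright, loose, in a fixed black cradle (86 x 38 mm, floor 5, rim 45 mm above the table): lift it straight up. Its lower 84 mm are solid with a screen. A half turn makes no difference
- controller_eye (a point): 52 mm above controller_mid: middle of the top of the handle opening, which goes right through in y, 50 wide (x), 52 mm tall. Over it a solid handle bar 32 mm tall, gripped across its 22 mm (y) without fingers reaching below it. Hung, this point lies on the top of the hook's arm, the arm passing through the opening along y
- controller: the same controller; origin at the centre of its underside, z up
- tray_a_mid (a point): one of the alike grey vial trays (None if absent), 70 to 170 g: base plate 100 (x) by 60 (y) by 8 mm; on its middle a grip rib 50 mm long (x), 12 mm thick (y), top 50 mm above the underside; four amber vials 14 mm thick at x = +-31, y = +-18 mm, tops 34 mm up. This point: inside the rib, 25 mm above the underside. A half turn makes no difference
- tray_b_mid (a point): one of the alike grey vial trays (None if absent), 70 to 170 g: base plate 100 (x) by 60 (y) by 8 mm; on its middle a grip rib 50 mm long (x), 12 mm thick (y), top 50 mm above the underside; four amber vials 14 mm thick at x = +-31, y = +-18 mm, tops 34 mm up. This point: inside the rib, 25 mm above the underside. A half turn makes no difference
- tray_c_mid (a point): one of the alike grey vial trays (None if absent), 70 to 170 g: base plate 100 (x) by 60 (y) by 8 mm; on its middle a grip rib 50 mm long (x), 12 mm thick (y), top 50 mm above the underside; four amber vials 14 mm thick at x = +-31, y = +-18 mm, tops 34 mm up. This point: inside the rib, 25 mm above the underside. A half turn makes no difference
- bay_0 (a point): centre of the floor of the rightmost of three equal tray bays of the deck (72 mm apart along y): floor 12 mm above the table, 103 mm long (x), 66 mm wide (y). A tray lies with its x along the bay's x, its point 25 mm above this one. Near wall at x = -51.5 mm, with a lip; far wall at x = 51.5 mm, 8 mm high, no lip; side walls 10 mm high, 6 mm thick
- bay_1 (a point): the same of the middle bay. The steel lip sticks out 9 mm from the near wall (-x, the robot's side) over the bay; its underside is 12 mm, its top 16 mm above the floor. Lip and far wall let a tray in only tilted: near edge low and under the lip (0.25 rad is a good tilt), then the far edge lowered
- bay_2 (a point): the same of the leftmost bay
- roll_mid (a point): centre (25 mm above the underside) of a loose roll of sealing film: a plain cardboard-brown cylinder 56 mm across, 50 mm tall, standing upright, with a 24 mm hole right through along z; 85 to 140 g
- spindle_seat (a point): middle of the top of the spindle's fixed grey base (70 x 70 mm, 20 mm high), where the steel spindle rises: 18 mm thick, 60 mm tall from here, rounded top, z up. The roll goes over it and rests on the base, its point 25 mm above this one
- jar: closed glass jar, 48 mm thick, 85 mm tall, loose, beyond cradle and deck; origin at the centre of its underside; not part of the job
- beaker: open glass beaker, 60 mm across, 70 mm tall, loose, right of the deck; origin at the centre of its underside; not part of the job
Not all that is in view belongs to the job. What is shaped like the part that bears tray_a_mid but green is not meant. Leave any pink look-alike of the controller alone.

How it is judged:
On the way, in this order (a step that is already met when the one before it is completed fails the run):
1. the hook is unfolded from the module (value of joint hook above 1.4 rad), for 0.2 s.
2. the controller hangs on the unfolded hook by its handle opening, let go (x of controller_eye in the frame of hook_seat between -0.04 and 0.04 m and y of controller_eye in the frame of hook_seat between -0.023 and 0.023 m and z of controller_eye in the frame of hook_seat between -0.008 and 0.008 m and angle between controller_eye's own z axis and vertical below 0.25 rad and value of joint hook above 1.4 rad and contact force between controller and the fingers below 0.1 N), for 0.3 s.
At the end, for the whole second after the job is handed in: Hook above 1.4 rad; controller hanging still on its arm (opening 8 mm in height, 40 mm along, 23 mm across from the seat, tilt under 0.25 rad); every tray flat in a bay (3 mm in height, 0.05 rad), within 5 mm lengthwise, 7 mm sideways; roll on the spindle, down on its base (4 mm) (all of step 2 and z of roll_mid in the frame of spindle_seat between 0.021 and 0.029 m and horizontal distance between roll_mid and spindle_seat below 0.006 m and angle between roll_mid's own z axis and vertical below 0.08 rad and contact force between controller and module above 0.8 N and linear speed of controller below 0.03 m/s and ((x of tray_a_mid in the frame of bay_0 between -0.005 and 0.005 m and y of tray_a_mid in the frame of bay_0 between -0.007 and 0.007 m and z of tray_a_mid in the frame of bay_0 between 0.022 and 0.028 m and angle between tray_a_mid's own z axis and vertical below 0.05 rad) or (x of tray_a_mid in the frame of bay_1 between -0.005 and 0.005 m and y of tray_a_mid in the frame of bay_1 between -0.007 and 0.007 m and z of tray_a_mid in the frame of bay_1 between 0.022 and 0.028 m and angle between tray_a_mid's own z axis and vertical below 0.05 rad) or (x of tray_a_mid in the frame of bay_2 between -0.005 and 0.005 m and y of tray_a_mid in the frame of bay_2 between -0.007 and 0.007 m and z of tray_a_mid in the frame of bay_2 between 0.022 and 0.028 m and angle between tray_a_mid's own z axis and vertical below 0.05 rad)) and ((x of tray_b_mid in the frame of bay_0 between -0.005 and 0.005 m and y of tray_b_mid in the frame of bay_0 between -0.007 and 0.007 m and z of tray_b_mid in the frame of bay_0 between 0.022 and 0.028 m and angle between tray_b_mid's own z axis and vertical below 0.05 rad) or (x of tray_b_mid in the frame of bay_1 between -0.005 and 0.005 m and y of tray_b_mid in the frame of bay_1 between -0.007 and 0.007 m and z of tray_b_mid in the frame of bay_1 between 0.022 and 0.028 m and angle between tray_b_mid's own z axis and vertical below 0.05 rad) or (x of tray_b_mid in the frame of bay_2 between -0.005 and 0.005 m and y of tray_b_mid in the frame of bay_2 between -0.007 and 0.007 m and z of tray_b_mid in the frame of bay_2 between 0.022 and 0.028 m and angle between tray_b_mid's own z axis and vertical below 0.05 rad)) and ((x of tray_c_mid in the frame of bay_0 between -0.005 and 0.005 m and y of tray_c_mid in the frame of bay_0 between -0.007 and 0.007 m and z of tray_c_mid in the frame of bay_0 between 0.022 and 0.028 m and angle between tray_c_mid's own z axis and vertical below 0.05 rad) or (x of tray_c_mid in the frame of bay_1 between -0.005 and 0.005 m and y of tray_c_mid in the frame of bay_1 between -0.007 and 0.007 m and z of tray_c_mid in the frame of bay_1 between 0.022 and 0.028 m and angle between tray_c_mid's own z axis and vertical below 0.05 rad) or (x of tray_c_mid in the frame of bay_2 between -0.005 and 0.005 m and y of tray_c_mid in the frame of bay_2 between -0.007 and 0.007 m and z of tray_c_mid in the frame of bay_2 between 0.022 and 0.028 m and angle between tray_c_mid's own z axis and vertical below 0.05 rad))); the robot touches nothing.
It fails at once if the controller is tipped over or dropped flat (angle between controller's own z axis and vertical above 0.9 rad).
It fails at once if the jar is knocked over (angle between jar's own z axis and vertical above 0.7 rad).
It fails at once if the beaker is knocked over (angle between beaker's own z axis and vertical above 0.7 rad).
Of tray_a, tray_b, tray_c only 2 to 3 are there at a start; the rules pass over those that are not, and their reading is None.
At some moment in a run one of tray_a, tray_b, tray_c may be knocked a few centimetres aside while the robot is not near it.
It also fails if it takes over 210 s, if anything falls off the work surface, if the arm or the gripper's body presses on something with over 40 N, if the wrist force passes 120 N, or if a joint passes its speed limit or range.

ROBOT

A 6-joint arm with a two-finger parallel gripper is mounted at the origin on the work surface. World frame = base frame: x ahead of the robot, y to its left, z up, the work surface at z = 0. Lengths are in m, angles in rad, forces in N, time in s.
With the tool pointing down it reaches from about 0.425 to 0.95 m from the base axis. Payload 3.5 kg.
Tool frame: the origin (TCP) lies midway between the tips of the shut fingers; the grasp point (between the pads) lies 19 mm behind it (ctrl.pinch_z is the distance from the TCP to the grasp point, in m); z points along the fingers, y is the line along which they close (so a half turn about z gives the same grasp; the last joint's range is limited). The gripper opens to 85 mm and grips with 20 to 120 N. Pads are 22 mm wide; open, the fingers measure 114 mm over their backs; the gripper's body (76 mm by 85 mm) begins 54 mm behind the grasp point. The pads swing forward as they close: fully open they stand 13 mm farther back than shut.
Start: joints at [1.049, 0.286, 1.577, -0, 1.279, -0.15], TCP at [0.245, 0.629, 0.231] pointing down, gripper open.
Joint ranges: [-2.77, 2.77], [-0.9, 2.22], [0.21, 2.48], [-1.53, 4.67], [0.24, 2.81], [-2.84, 2.84]. Speed limits (rad/s): [2.79, 2.79, 3.14, 3.14, 3.14, 3.14].

INTERFACE

Orientations are given as a unit quaternion [x, y, z, w].
In Python, from plant import get_state, viewer, sign_off, ctrl gives the robot as it stands. The module is installed in compiled form; this text tells all that it offers.
- The arm moves only by the shell command python3 -m handwheel 'ROWS' [FORCE]. ROWS is JSON, a list that holds one entry, the list of rows, each a list of 5 numbers: the finger opening in m, from 0 to 0.0854, then the shift along the tool's x, y, z in m, then the turn about the tool's z in degrees. In form: [[[claw, x, y, z, spin], ...]]. A call has 1 to 12 rows; each row shifts and turns the commanded pose from where the row before left it, along the tool's axes as they then stand; what a row does not reach is not made up. A row lasts 1/12 s, in which the tool goes at most 41.7 mm and 7.16 degrees, less where a joint would pass 70% of its speed; a pose out of reach is approached as far as the arm can. A call is refused whole if a number of a shift passes 0.0417 or a number of a turn 7.16, either way. A call with a gripper value outside its range is refused whole. The fingers move at their own pace and stop on an object; FORCE is the grip in N (left out, the last holds). Time passes only in rows, so rows that do not move let the fingers close. It gives the time, the measured TCP pose, the force, the opening and the grip force at its end, in the units of the state.
- get_state(): the state, without advancing time (a new reading comes with each control period).
- viewer.read_camera(name): name is "scene" or "top" or "wrist"; returns the picture (480x640x3 uint8, blue, green, red); there is no depth.
- viewer.camera_params(name): a dict with "fov_y" (degrees; the focal length in pixels is half the picture's height over the tangent of half this angle, whatever the lens; pixels are square), "cx", "cy" (the principal point, pixels), "xyz" and "attitude" of the camera in the world; the wrist camera has in their place "hand_eye" (4x4, takes a point from camera to tool coordinates, whose origin is the TCP and whose axes are the flange's). Camera axes: x right, y up, looking along -z (the intrinsics and any distortion apply to the point x, -y, -z); pixel columns grow to the right and rows downward; lengths in m; the calibration is good to about 2 mm. A picture is of the moment at which its call begins: read the wrist's pose just before it. camera_params takes no time and is no camera call.
- sign_off(): hands the job in; it is judged then, once.
Trained networks look in the newest picture that a camera, given by its name, has taken for a name from the list of things; names that differ only in an ending like _2 or _b are one class to them, and where a whole thing is asked for, a point or a joint stands for the part that bears it (a point fixed in the world has none). Each returns a list of dicts, best first, with "confidence" (0 to 1); they miss things now and then, are a little off and sometimes report something else, mostly with a low value. They report only what shows in the picture. A call takes as long as a camera call. They do not tell look-alikes from the thing itself.
- viewer.look_for(camera, name): "extent" ([left, top, width, height] as shares, 0 to 1, of the picture: columns of its width, rows of its height, round what is visible of it).
- viewer.outline_of(camera, name): "mask" (480x640 bool, what is visible of it) and "extent" ([left, top, width, height] as shares, 0 to 1, of the picture: columns of its width, rows of its height, round what is visible of it).
- viewer.pinpoint(camera, name): "xy" ([column, row] as shares, 0 to 1, of the picture: columns of its width, rows of its height: a listed point, or the origin of a listed thing).
The state is a dict: "time": time; "qpos": joint angles; "dq": joint speeds; "joint_efforts": joint torques, N m; "eef_pos": TCP position; "tcp_rot": TCP orientation; "contact_force": force on the tool from outside, world axes, zero at the start; "wrist_torque": the same for the moment, N m; "opening": opening from 0.0 (shut) to 1.0 (fully open); "finger_force": force on a finger pad.
Only numpy, scipy, OpenCV 4.12 (cv2) and the standard library are available. Lean on these libraries where they do the work, as an engineer would, in place of code of your own. Each camera call takes 0.05 s, during which the arm holds its last target. There are 200 camera calls.

## Working session

There is one attempt and no reset: what is moved stays moved. The work goes in short steps, Python scripts to look and compute and a shell command to move; the robot and the scene stay as the last step left them, time stands still between calls to the robot, and variables do not carry over. Pictures are saved under pics/ and viewed, at most 14 in all, crops included, and the job is handed in when it is done.

```bash
mkdir -p pics; python3 - <<'E'
from plant import get_state, viewer, ctrl
import cv2
for c in ("scene","top","wrist"):
    print(c,viewer.camera_params(c))
    cv2.imwrite(f"pics/{c}0.png",viewer.read_camera(c))
print(get_state(), ctrl.pinch_z)
E
```

```text
scene {'fov_y': 47.93236906011624, 'cx': 315.4539102279451, 'cy': 240.36911026335682, 'xyz': array([ 1.04935476, -0.80680994,  0.98154118]), 'attitude': array([0.39656124, 0.11647867, 0.24855006, 0.87601071])}
top {'fov_y': 53.54971570819998, 'cx': 321.20892136896043, 'cy': 237.38337769530153, 'xyz': array([0.36890343, 0.04006242, 1.2735534 ]), 'attitude': array([-0.04978309,  0.0605233 ,  0.71400415, -0.6957418 ])}
wrist {'fov_y': 68.16987262013551, 'cx': 314.71672073592447, 'cy': 234.5568459384726, 'hand_eye': array([[ 4.79592441e-04,  9.54930342e-01,  2.96829600e-01,
         7.65706476e-02],
       [ 9.99999497e-01, -7.19457343e-04,  6.98850274e-04,
        -1.72382725e-04],
       [ 8.80909567e-04,  2.96829115e-01, -9.54930207e-01,
        -1.42431400e-01],
       [ 0.00000000e+00,  0.00000000e+00,  0.00000000e+00,
         1.00000000e+00]])}
{'time': 0.15, 'qpos': array([ 1.04903147e+00,  2.87032464e-01,  1.57787227e+00, -7.81117917e-06,
        1.27860646e+00, -1.50023601e-01]), 'dq': array([-0.00023493, -0.0014274 , -0.00304182, -0.00029162, -0.0011328 ,
        0.00124831]), 'joint_efforts': array([ 8.28245931e-06, -4.06602824e+01, -2.93139732e+01, -1.74090328e-04,
        4.00153891e-03,  2.21772825e-05]), 'eef_pos': array([0.24490956, 0.62843776, 0.23020097]), 'tcp_rot': array([ 1.84801041e-01,  9.82775485e-01, -9.06898895e-04, -3.12659905e-04]), 'contact_force': array([-0.21141146, -0.52913834,  0.09180122]), 'wrist_torque': array([ 0.00589868,  0.0380513 , -0.03522215]), 'finger_force': 0.0, 'opening': 0.9964158348008176} 0.0187
```

View pics/top0.png

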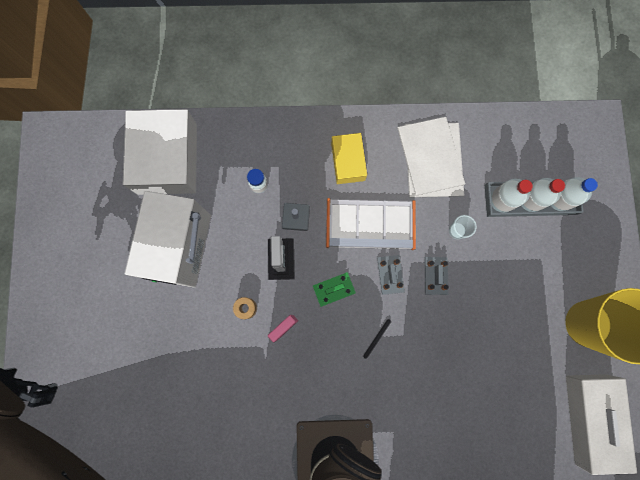

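View pics/scene0.png

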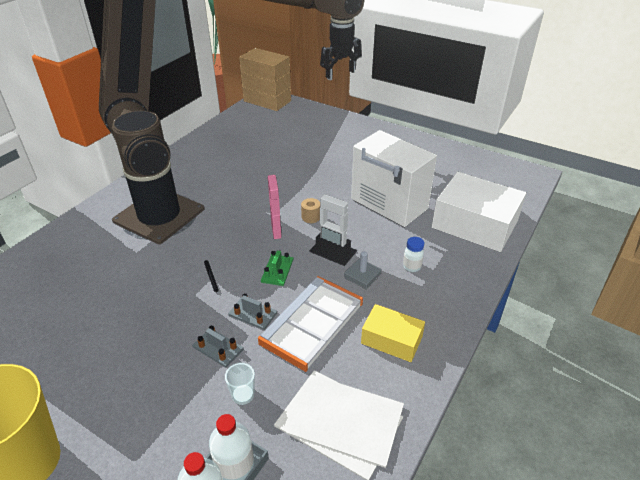

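```bash
cat > h.py <<'E'
import numpy as np, cv2
from scipy.spatial.transform import Rotation as R
from plant import get_state, viewer, ctrl
def cam(c,st=None):
    p=viewer.camera_params(c); f=240/np.tan(np.radians(p["fov_y"]/2))
    if c=="wrist":
        st=st or get_state(); T=R.from_quat(st["tcp_rot"]).as_matrix(); H=p["hand_eye"]
        return f,p["cx"],p["cy"],T@H[:3,:3],T@H[:3,3]+st["eef_pos"]
    return f,p["cx"],p["cy"],R.from_quat(p["attitude"]).as_matrix(),np.array(p["xyz"])
def plane(k,u,v,z):
    f,cx,cy,M,o=k
    d=M@np.array([(u-cx)/f,-(v-cy)/f,-1]); return o+d*(z-o[2])/d[2]
def px(k,P):
    f,cx,cy,M,o=k; q=M.T@(np.array(P)-o); return cx-f*q[0]/q[2], cy+f*q[1]/q[2]
def tri(ks,uvs):
    A=np.zeros((3,3));b=np.zeros(3)
    for k,(u,v) in zip(ks,uvs):
        f,cx,cy,M,o=k; d=M@np.array([(u-cx)/f,-(v-cy)/f,-1]); d/=np.linalg.norm(d)
        Q=np.eye(3)-np.outer(d,d); A+=Q;b+=Q@o
    return np.linalg.solve(A,b)
def pin(c,name,z,n=4,k=None):
    k=k or cam(c)
    for d in viewer.pinpoint(c,name)[:n]:
        u,v=d["xy"][0]*640,d["xy"][1]*480
        print(c,name,"%.2f"%d["confidence"],(round(u,1),round(v,1)),np.round(plane(k,u,v,z)[:2],4))
E
python3 - <<'E'
from h import *
viewer.read_camera("top");viewer.read_camera("scene")
for n,z in dict(hook_hinge=.19,hook_tip=.202,hook_seat=.19,module=0,controller_eye=.141,controller_mid=.089,tray_a_mid=.025,bay_0=.012,bay_1=.012,bay_2=.012,roll_mid=.025,spindle_seat=.02,jar=0,beaker=0).items():
    for c in ("top","scene"): pin(c,n,z)
E
```

```text
top hook_hinge 0.75 (195.0, 217.2) [0.5938 0.3119]
scene hook_hinge 0.78 (396.3, 165.8) [0.5913 0.3241]
scene hook_hinge 0.16 (363.8, 269.0) [ 0.7016 -0.0657]
top hook_tip 0.70 (191.0, 260.5) [0.4919 0.3165]
scene hook_tip 0.78 (362.6, 150.3) [0.4878 0.3285]
top hook_seat 0.84 (193.3, 238.2) [0.5447 0.3152]
top hook_seat 0.46 (277.4, 253.0) [0.5055 0.1227]
scene hook_seat 0.59 (380.8, 162.7) [0.5497 0.3161]
top module 0.93 (180.0, 246.2) [0.5546 0.3988]
scene module 0.89 (386.5, 202.3) [0.5415 0.401 ]
scene module 0.72 (295.8, 340.7) [ 0.5963 -0.1755]
top controller_eye 0.74 (282.8, 329.9) [0.3304 0.116 ]
top controller_eye 0.59 (273.4, 254.7) [0.5079 0.1359]
scene controller_eye 0.96 (273.0, 196.9) [0.3518 0.0949]
scene controller_eye 0.84 (333.8, 210.9) [0.5171 0.1263]
top controller_mid 0.73 (277.8, 255.8) [0.5112 0.1293]
scene controller_mid 0.73 (334.7, 225.9) [0.5179 0.131 ]
scene controller_mid 0.71 (274.5, 207.8) [0.3405 0.1125]
scene controller_mid 0.65 (387.3, 203.7) [0.5923 0.287 ]
scene controller_mid 0.53 (311.1, 210.1) [0.4303 0.1553]
top tray_a_mid 0.80 (334.9, 288.8) 
[... 1035 characters left out ...]
1) [ 0.5931 -0.186 ]
top bay_2 0.72 (272.3, 250.9) [0.534  0.1496]
scene bay_2 0.79 (295.8, 340.3) [ 0.6012 -0.1823]
scene bay_2 0.77 (313.6, 321.1) [ 0.6056 -0.1138]
scene bay_2 0.64 (330.8, 300.3) [ 0.6065 -0.0366]
top roll_mid 0.70 (249.1, 308.9) [0.3824 0.2103]
top spindle_seat 0.92 (296.1, 216.7) [0.6238 0.0841]
scene spindle_seat 0.70 (361.9, 270.5) [0.6255 0.0862]
top jar 0.89 (259.6, 184.5) [0.7207 0.1837]
top jar 0.62 (185.3, 246.7) [0.5528 0.3845]
scene jar 0.90 (413.1, 266.6) [0.7238 0.1873]
scene jar 0.54 (376.6, 163.3) [0.4195 0.5754]
top beaker 0.95 (452.9, 229.1) [ 0.5831 -0.342 ]
top beaker 0.44 (260.1, 186.0) [0.7165 0.1823]
scene beaker 0.86 (242.3, 391.7) [ 0.5745 -0.3458]
```

```bash
python3 -m handwheel '[[[0.0854,0,0,-0.038,-7.1],[0.0854,0,0,-0.038,-7.1],[0.0854,0,0,-0.036,-7.1],[0.0854,-0.025,-0.03,0,0],[0.0854,-0.025,-0.03,0,0],[0.0854,-0.025,-0.03,0,0],[0.0854,-0.025,-0.03,0,0],[0.0854,-0.025,-0.03,0,0],[0.0854,-0.025,-0.03,0,0],[0.0854,-0.025,-0.03,0,0],[0.0854,-0.025,-0.03,0,0],[0.0854,-0.025,-0.03,0,0]]]'
cat >> h.py <<'E'
def need(X,Y,Z,yaw=None):
    "shift in tool axes (and spin deg, tool x to point at world angle yaw mod 180) from here"
    st=get_state(); T=R.from_quat(st["tcp_rot"]).as_matrix()
    d=T.T@(np.array([X,Y,Z])-st["eef_pos"]); a=np.degrees(np.arctan2(T[1,0],T[0,0]))
    s="" if yaw is None else " spin %.1f"%(-((yaw-a+90)%180-90))
    print("need tool mm",np.round(d*1000,1),s,"| at",np.round(st["eef_pos"],4),"yaw %.1f"%a,"tilt",np.round(T[:2,2],3),"F",np.round(st["contact_force"],1))
def snap(c,name):
    st=get_state(); im=viewer.read_camera(c); cv2.imwrite(f"pics/{name}.png",im); return cam(c,st),im
E
python3 - <<'E'
from h import *
k,im=snap("wrist","w1"); need(.52,.30,.34,180)
for n,z in dict(hook_hinge=.19,hook_tip=.202,hook_seat=.19,controller_eye=.141,roll_mid=.025).items(): pin("wrist",n,z,3,k)
E
```

```text
time: 2.65
eef_pos: [0.471, 0.3572, 0.3436]
tcp_rot: [-0.0, 1.0, 0.0, 0.0]
contact_force: [-0.1, 0.9, -0.4]
opening: 0.998
finger_force: 0.0
need tool mm [-44.8 -51.8   3.8]  spin -0.3 | at [0.4755 0.3521 0.3434] yaw 179.7 tilt [ 0.004 -0.005] F [ 2.9 -1.7  0.6]
wrist hook_hinge 0.74 (268.0, 343.9) [0.5972 0.3121]
wrist hook_tip 0.89 (273.0, 244.2) [0.4913 0.3219]
wrist hook_tip 0.42 (206.8, 343.0) [0.5881 0.2572]
wrist hook_seat 0.81 (272.2, 292.1) [0.5419 0.3181]
wrist controller_eye 0.89 (51.5, 52.8) [0.3345 0.1257]
wrist controller_eye 0.86 (94.8, 246.4) [0.5146 0.1306]
wrist roll_mid 0.94 (205.9, 114.2) [0.3826 0.223 ]
```

View pics/w1.png

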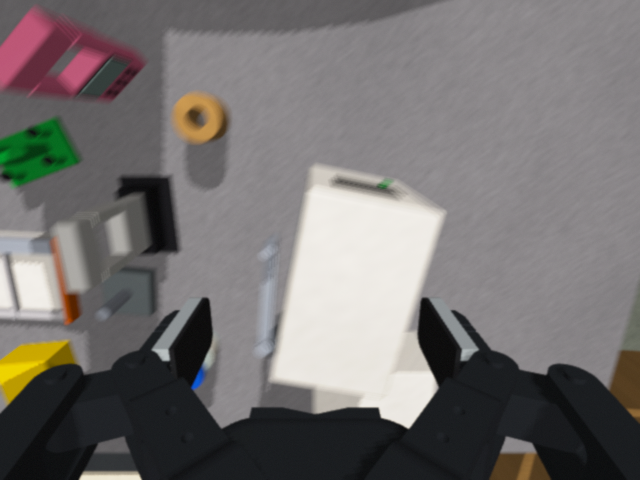

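```bash
python3 - <<'E'
from h import *
need(.492,.322,.198,180); k=cam("wrist")
E
python3 -m handwheel '[[[0.03,-0.01,-0.017,0.03,0],[0.03,-0.01,-0.017,0.03,0],[0.03,0,0,0.02,0],[0.03,0,0,0,0],[0.03,0,0,0,0]]]' 20
python3 - <<'E'
from h import *
need(.492,.322,.198,180); k,im=snap("wrist","w2")
for n,z in dict(hook_hinge=.19,hook_tip=.202).items(): pin("wrist",n,z,2,k)
E
```

```text
need tool mm [-22.4 -37.6 145.3]  spin 0.0 | at [0.4696 0.3595 0.3434] yaw -180.0 tilt [-0.  0.] F [ 0.1  0.7 -0.2]
time: 3.37
eef_pos: [0.4888, 0.3258, 0.2623]
tcp_rot: [-0.001, 1.0, -0.0, -0.001]
contact_force: [0.7, -0.4, 0.4]
opening: 0.351
finger_force: 0.0
need tool mm [-3.4 -3.8 64.3]  spin 0.1 | at [0.4888 0.3258 0.2623] yaw -179.9 tilt [-0.003 -0.001] F [ 0.7 -0.4  0.4]
wrist hook_hinge 0.60 (296.6, 389.5) [0.5975 0.3127]
wrist hook_tip 0.95 (306.2, 259.2) [0.4908 0.3206]
```

```bash
python3 -m handwheel '[[[0.03,-0.002,-0.005,0.032,0],[0.03,0,0,0.032,0],[0.03,0,0,0,0],[0,0,0,0,0],[0,0,0,0,0],[0,0,0,0,0],[0,0,0,0,0]]]' 20
python3 -c "
from h import *
need(.491,.3205,.198,180)"
```

```text
time: 4.1
eef_pos: [0.4929, 0.3208, 0.2016]
tcp_rot: [-0.0, 1.0, 0.001, 0.001]
contact_force: [-0.7, 1.2, -0.4]
opening: 0.098
finger_force: 20.5
need tool mm [ 1.9 -0.3  3.6]  spin 0.0 | at [0.4929 0.3208 0.2016] yaw -180.0 tilt [0.003 0.002] F [-0.7  1.2 -0.4]
```

```bash
python3 -m handwheel '[[[0,0,-0.0174,0,0],[0,-0.0032,-0.018,0,0],[0,-0.0062,-0.0172,0,0],[0,-0.0092,-0.0158,0,0],[0,-0.0118,-0.014,0,0],[0,-0.014,-0.0118,0,0],[0,-0.0158,-0.0092,0,0],[0,-0.0172,-0.0062,0,0],[0,0,0,0,0],[0,0,0,0,0],[0,0,0,0,0]]]' 20
python3 - <<'E'
from h import *
need(.5703,.2111,.198); k,im=snap("wrist","w3")
for n,z in dict(hook_hinge=.19,hook_tip=.202,hook_seat=.19).items(): pin("wrist",n,z,2,k)
E
```

```text
time: 5.02
eef_pos: [0.5707, 0.2103, 0.2016]
tcp_rot: [-0.0, 1.0, -0.0, 0.002]
contact_force: [1.1, -1.0, 4.8]
opening: 0.102
finger_force: 20.7
need tool mm [0.4 0.8 3.6]  | at [0.5707 0.2103 0.2016] yaw -180.0 tilt [ 0.004 -0.   ] F [ 1.1 -1.   4.8]
wrist hook_hinge 0.57 (517.3, 339.3) [0.5968 0.3118]
wrist hook_tip 0.97 (314.6, 298.7) [0.568  0.2104]
wrist hook_tip 0.71 (294.5, 336.2) [0.5872 0.2011]
wrist hook_seat 0.63 (417.0, 313.5) [0.5823 0.2604]
```

```bash
for i in 1; do python3 -m handwheel '[[[0,-0.004,0.001,0,0],[0,0,0,0,0],[0,0,0,0,0]]]'; python3 -m handwheel '[[[0,-0.004,0.001,0,0],[0,0,0,0,0],[0,0,0,0,0]]]';  done
```

```text
time: 5.47
eef_pos: [0.5735, 0.2097, 0.2015]
tcp_rot: [-0.001, 1.0, -0.002, 0.0]
contact_force: [-2.8, -6.6, 8.3]
opening: 0.096
finger_force: 21.1
time: 5.72
eef_pos: [0.5765, 0.2092, 0.2014]
tcp_rot: [-0.001, 1.0, -0.004, -0.001]
contact_force: [-4.2, -10.6, 9.0]
opening: 0.1
finger_force: 21.3
```

```bash
python3 -m handwheel '[[[0.03,0,0,0,0],[0.03,0,0,0,0],[0.03,0,0,-0.03,0],[0.03,0,0,-0.03,0],[0.03,0.025,-0.02,-0.03,0],[0.03,0.025,-0.02,0,0],[0.03,0.025,-0.02,0,0],[0.03,0,0,0,0],[0.03,0,0,0,0],[0.03,0,0,0,0]]]'
python3 - <<'E'
from h import *
need(.51,.13,.29); k,im=snap("wrist","w4")
for n,z in dict(hook_hinge=.19,hook_tip=.202,hook_seat=.19,controller_eye=.141,controller_mid=.089).items(): pin("wrist",n,z,2,k)
E
```

```text
time: 6.55
eef_pos: [0.5038, 0.1538, 0.2875]
tcp_rot: [-0.0, 1.0, 0.0, 0.0]
contact_force: [-0.2, 0.3, 0.4]
opening: 0.348
finger_force: 0.0
need tool mm [ -6.2 -23.8  -2.5]  | at [0.5038 0.1538 0.2875] yaw -180.0 tilt [0.    0.001] F [-0.2  0.3  0.4]
wrist hook_hinge 0.96 (514.1, 349.5) [0.5963 0.3108]
wrist hook_tip 0.93 (387.9, 332.4) [0.5733 0.2077]
wrist hook_seat 0.88 (449.0, 336.1) [0.5842 0.2582]
wrist hook_seat 0.40 (335.4, 341.8) [0.5894 0.17  ]
wrist controller_eye 0.89 (287.5, 231.5) [0.5142 0.1306]
wrist controller_eye 0.64 (28.7, 163.5) [ 0.4573 -0.0761]
wrist controller_mid 0.91 (273.2, 10.1) [0.3353 0.1187]
wrist controller_mid 0.68 (289.4, 213.3) [0.5111 0.1287]
```

View pics/w4.png

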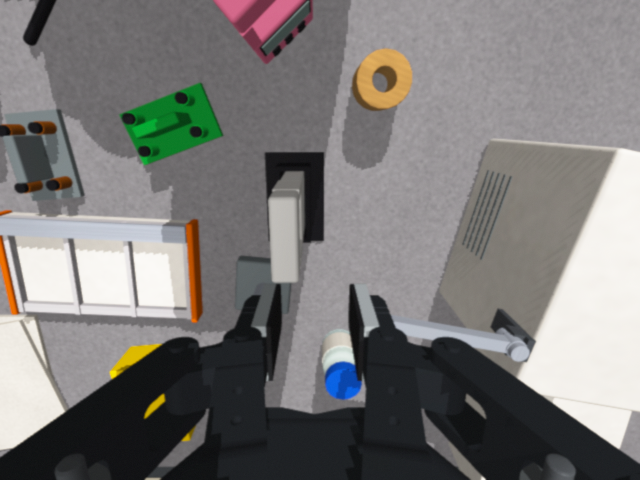

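```bash
python3 - <<'E'
from h import *
im=cv2.imread("pics/w4.png"); cv2.imwrite("pics/c4.png",cv2.resize(im[140:300,220:350],None,fx=3.5,fy=3.5,interpolation=cv2.INTER_CUBIC))
k=cam("wrist")
for uv in [(271,193),(299,192),(275,281),(297,281)]: print(plane(k,*uv,.173))
for uv in [(266,152),(324,152),(324,241)]: print(plane(k,*uv,.045))
E
```

```text
[0.4755993  0.12161589 0.173     ]
[0.47483513 0.14212486 0.173     ]
[0.54589634 0.12228683 0.173     ]
[0.54586955 0.13968456 0.173     ]
[0.45550808 0.10181138 0.045     ]
[0.45544021 0.16329617 0.045     ]
[0.55475426 0.16416698 0.045     ]
```

View pics/c4.png

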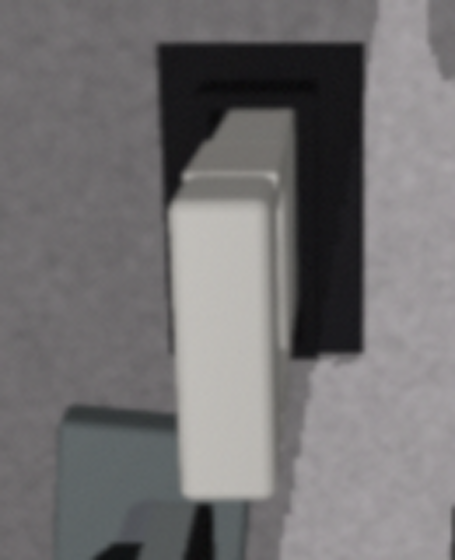

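```bash
python3 -m handwheel '[[[0.045,-0.009,-0.024,0,0],[0.045,0,0,0.036,0],[0.045,0,0,0.036,0],[0.045,0,0,0.036,0],[0.045,0,0,0.035,0],[0.045,0,0,0,0],[0.045,0,0,0,0],[0,0,0,0,0],[0,0,0,0,0],[0,0,0,0,0],[0,0,0,0,0],[0,0,0,0,0]]]' 50
python3 -c "
from h import *
need(.513,.130,.144,180)"
```

```text
time: 7.85
eef_pos: [0.5152, 0.1295, 0.1483]
tcp_rot: [0.0, 1.0, 0.0, 0.003]
contact_force: [0.9, 0.4, 5.6]
opening: 0.249
finger_force: 50.8
need tool mm [2.2 0.5 4.2]  spin -0.0 | at [0.5152 0.1295 0.1483] yaw 180.0 tilt [0.007 0.001] F [0.9 0.4 5.6]
```

```bash
python3 -m handwheel '[[[0,0,0,-0.02,0],[0,0,0,-0.02,0],[0,0,0,-0.021,0],[0,0,0,-0.021,0],[0,0,0,0,6.3],[0,0,0,0,6.3],[0,-0.014,0.015,0,0],[0,-0.014,0.015,0,0],[0,-0.014,0.015,0,0],[0,0,0,0,0],[0,0,0,0,0],[0,0,0,0,0]]]' 60
python3 - <<'E'
from h import *
need(.566,.165,.230,167.4); k,im=snap("wrist","w5"); snap("scene","s5")
for n,z in dict(hook_hinge=.19,hook_tip=.202,hook_seat=.19).items(): pin("wrist",n,z,2,k)
ks=cam("scene"); 
for d in viewer.pinpoint("scene","controller_eye"): u,v=d["xy"][0]*640,d["xy"][1]*480; print(d,u,v)
E
```

```text
time: 8.85
eef_pos: [0.5628, 0.1638, 0.2262]
tcp_rot: [0.11, 0.994, -0.0, -0.001]
contact_force: [0.6, 0.2, -3.1]
opening: 0.248
finger_force: 59.7
need tool mm [-2.9  1.8 -3.8]  spin 0.0 | at [0.5628 0.1638 0.2262] yaw 167.4 tilt [-0.002 -0.   ] F [ 0.6  0.2 -3.1]
wrist hook_hinge 0.53 (82.6, 288.0) [0.5445 0.0359]
wrist hook_tip 0.60 (404.7, 281.5) [0.5731 0.2086]
wrist hook_seat 0.64 (493.1, 268.3) [0.5819 0.2586]
{'xy': [0.5655, 0.3831], 'confidence': 0.98} 361.92 183.888
{'xy': [0.428, 0.4052], 'confidence': 0.66} 273.92 194.496
```

View pics/w5.png

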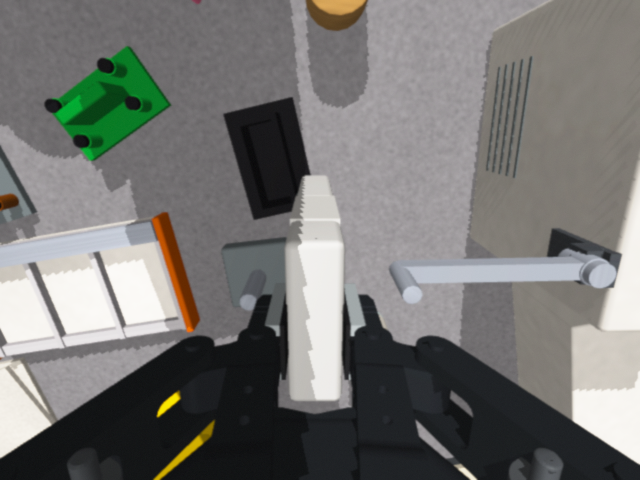

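```bash
python3 -m handwheel '[[[0,-0.001,0,-0.004,0],[0,0,0.016,0,0],[0,0,0.016,0,0],[0,0,0.016,0,0],[0,0,0.016,0,0],[0,0,0.016,0,0],[0,0,0.016,0,0],[0,0,0,0,0],[0,0,0,0.012,0],[0,0,0,0.012,0],[0,0,0,0,0],[0,0,0,0,0]]]' 60
python3 - <<'E'
from h import *
need(.5845,.2576,.197,167.4); 
E
```

```text
time: 10.15
eef_pos: [0.5843, 0.2566, 0.2041]
tcp_rot: [0.11, 0.994, -0.001, -0.002]
contact_force: [-0.7, 0.1, -1.5]
opening: 0.247
finger_force: 59.7
need tool mm [-0.   1.   7.1]  spin -0.0 | at [0.5843 0.2566 0.2041] yaw 167.4 tilt [-0.005 -0.001] F [-0.7  0.1 -1.5]
```

```bash
python3 -m handwheel '[[[0,0,0,0.005,0],[0,0,0,0,0],[0,0,0,0,0]]]';python3 -m handwheel '[[[0,0,0,0.003,0],[0,0,0,0,0],[0,0,0,0,0]]]'; python3 -m handwheel '[[[0,0,0,0.002,0],[0,0,0,0,0],[0,0,0,0,0]]]'
```

```text
time: 10.4
eef_pos: [0.5856, 0.2572, 0.2018]
tcp_rot: [0.11, 0.994, -0.0, -0.0]
contact_force: [-0.9, 0.4, -2.6]
opening: 0.25
finger_force: 59.9
time: 10.65
eef_pos: [0.5855, 0.2574, 0.1988]
tcp_rot: [0.11, 0.994, -0.0, -0.0]
contact_force: [-0.4, -0.5, -1.9]
opening: 0.247
finger_force: 59.9
time: 10.9
eef_pos: [0.5858, 0.2576, 0.1973]
tcp_rot: [0.11, 0.994, 0.0, 0.001]
contact_force: [0.1, -0.2, -0.8]
opening: 0.245
finger_force: 59.9
```

```bash
python3 -m handwheel '[[[0,0,0,0.002,0],[0,0,0,0,0],[0,0,0,0,0]]]'; python3 -m handwheel '[[[0,0,0,0.002,0],[0,0,0,0,0],[0,0,0,0,0]]]'
```

```text
time: 11.15
eef_pos: [0.5859, 0.2576, 0.1972]
tcp_rot: [0.11, 0.994, 0.0, 0.001]
contact_force: [-2.7, -0.7, 6.3]
opening: 0.247
finger_force: 60.8
time: 11.4
eef_pos: [0.586, 0.2576, 0.1971]
tcp_rot: [0.11, 0.994, 0.0, 0.001]
contact_force: [-6.2, -2.5, 10.2]
opening: 0.244
finger_force: 61.6
```

```bash
python3 -m handwheel '[[[0,0,0,-0.003,0],[0,0,0,0,0],[0.036,0,0,0,0],[0.036,0,0,0,0],[0.036,0,0,0,0],[0.036,0,0,0,0],[0.036,0,0,-0.02,0],[0.036,0,0,-0.03,0],[0.036,0,0,-0.03,0],[0.036,0,0,0,0],[0.036,0,0,0,0],[0.036,0,0,0,0]]]' 20
python3 - <<'E'
from h import *
need(.5845,.2576,.197,167.4); k,im=snap("wrist","w6");k2,_=snap("scene","s6")
for n,z in dict(hook_hinge=.19,hook_tip=.202,hook_seat=.19,controller_eye=.19).items(): pin("wrist",n,z,2,k);pin("scene",n,z,2,k2)
a=cv2.imread("pics/s6.png")[90:300,230:480]; cv2.imwrite("pics/s6c.png",cv2.resize(a,None,fx=2.5,fy=2.5))
E
```

```text
time: 12.4
eef_pos: [0.5853, 0.2574, 0.2752]
tcp_rot: [0.11, 0.994, -0.0, -0.0]
contact_force: [-0.1, 0.8, -1.0]
opening: 0.424
finger_force: 0.0
need tool mm [ 0.8  0.  78.2]  spin -0.0 | at [0.5853 0.2574 0.2752] yaw 167.4 tilt [-0.001 -0.   ] F [-0.1  0.8 -1. ]
wrist hook_hinge 0.81 (398.0, 240.1) [0.5955 0.3125]
wrist hook_tip 0.83 (234.9, 249.4) [0.5745 0.2068]
scene hook_seat 0.68 (382.5, 177.9) [0.5853 0.2551]
scene controller_eye 0.85 (273.4, 192.9) [0.3838 0.0563]
scene controller_eye 0.75 (382.8, 180.9) [0.5919 0.2433]
```

View pics/s6c.png

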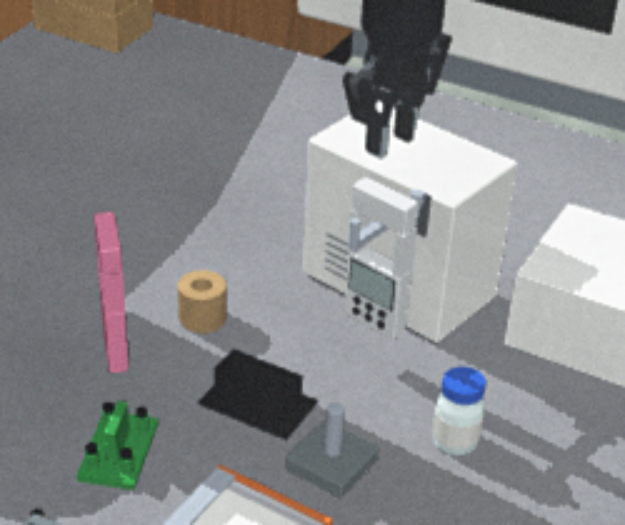

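```bash
python3 -m handwheel '[[[0.036,0.0366,-0.0153,0,0],[0.036,0.0366,-0.0153,0,0],[0.036,0.0366,-0.0153,0,0],[0.075,0.0366,-0.0153,0,0],[0.075,0.0366,-0.0153,0,0],[0.075,0,0,0.02,-6.3],[0.075,0,0,0.02,-6.3],[0.075,0,0,0,0],[0.075,0,0,0,0],[0.075,0,0,0,0],[0.075,0,0,0,0]]]' 20
python3 - <<'E'
from h import *
need(.3826,.223,.03,180); k,im=snap("wrist","w7")
pin("wrist","roll_mid",.025,2,k)
for d in viewer.outline_of("wrist","roll_mid")[:1]:
    m=d["mask"]; ys,xs=np.nonzero(m); print(d["confidence"],xs.min(),xs.max(),ys.min(),ys.max())
E
```

```text
time: 13.82
eef_pos: [0.3913, 0.223, 0.2371]
tcp_rot: [0.001, 1.0, 0.0, 0.001]
contact_force: [0.7, -0.1, -0.5]
opening: 0.878
finger_force: 0.0
need tool mm [ 9.100e+00 -1.000e-01  2.071e+02]  spin -0.1 | at [0.3913 0.223  0.2371] yaw 179.9 tilt [0.002 0.001] F [ 0.7 -0.1 -0.5]
wrist roll_mid 0.64 (315.5, 195.6) [0.3839 0.2238]
wrist roll_mid 0.33 (206.5, 389.7) [0.6222 0.0914]
0.62 285 343 166 228
```

View pics/w7.png

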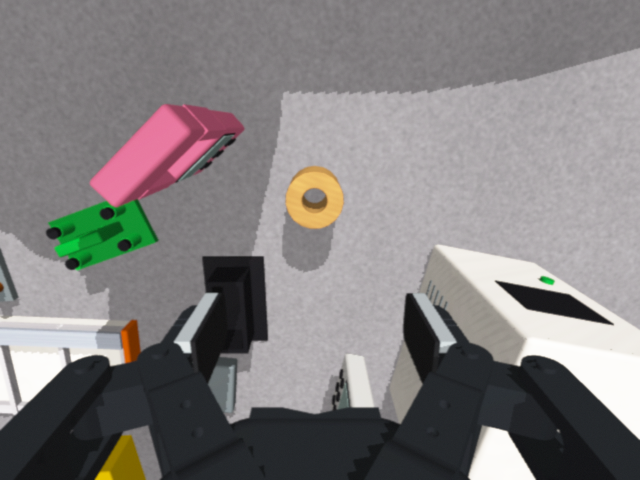

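```bash
python3 - <<'E'
from h import *
im=cv2.imread("pics/w7.png"); k=cam("wrist")
hsv=cv2.cvtColor(im,cv2.COLOR_BGR2HSV); m=cv2.inRange(hsv,(8,80,120),(28,255,255)); m[:, :270]=0; m[:,360:]=0; m[:150]=0; m[240:]=0
m=(cv2.morphologyEx(m,cv2.MORPH_OPEN,np.ones((3,3))))
cs,_=cv2.findContours(m,cv2.RETR_CCOMP,cv2.CHAIN_APPROX_NONE)
for c in cs:
    if cv2.contourArea(c)>50: e=cv2.fitEllipse(c); print(e, plane(k,*e[0],.05), cv2.boundingRect(c))
st=R.from_euler('z',0)
for u,v in [(.3836,.2235),(.3826,.223)]:
    print([px(k,(u+.028*np.cos(t),v+.028*np.sin(t),.05)) for t in (0,1.5708,3.1416,4.712)])
E
```

```text
((314.1456298828125, 197.56800842285156), (56.7153434753418, 62.289310455322266), 1.391890048980713) [0.38038143 0.22231294 0.05      ] (286, 166, 58, 63)
((314.22576904296875, 198.23141479492188), (20.363706588745117, 24.657821655273438), 98.12278747558594) [0.38101514 0.2223878  0.05      ] (302, 188, 25, 21)
[(np.float64(315.40342857712653), np.float64(229.3834913012142)), (np.float64(345.0779189649896), np.float64(200.92052436982578)), (np.float64(315.4098505071919), np.float64(171.02280352212398)), (np.float64(285.73955842883674), np.float64(200.92684510207928))]
[(np.float64(314.8861552561693), np.float64(228.3912090027762)), (np.float64(344.57408340740665), np.float64(199.878160746516)), (np.float64(314.86615317613445), np.float64(169.92665220850893)), (np.float64(285.1830837962729), np.float64(199.88463254419713))]
```

```bash
python3 -m handwheel '[[[0.08,0.0085,-0.0005,0.036,0],[0.08,0,0,0.036,0],[0.08,0,0,0.036,0],[0.08,0,0,0.036,0],[0.08,0,0,0.036,0],[0.08,0,0,0.03,0],[0.08,0,0,0.01,0],[0.08,0,0,0,0],[0.08,0,0,0,0]]]' 30
python3 -m handwheel '[[[0.03,0,0,0,0],[0.03,0,0,0,0],[0.03,0,0,0,0],[0.03,0,0,0,0],[0.03,0,0,0,0]]]' 30
```

```text
time: 14.72
eef_pos: [0.3827, 0.2225, 0.0166]
tcp_rot: [0.0, 1.0, 0.0, 0.0]
contact_force: [0.6, 0.1, -0.1]
opening: 0.941
finger_force: 0.0
time: 15.13
eef_pos: [0.3839, 0.223, 0.0182]
tcp_rot: [0.0, 1.0, 0.001, 0.002]
contact_force: [-1.4, -1.4, 6.4]
opening: 0.635
finger_force: 33.0
```

```bash
python3 -m handwheel '[[[0.03,0,0,-0.03,0],[0.03,0,0,-0.04,0],[0.03,0,0,-0.04,0],[0.03,0,0,-0.04,0],[0.03,0,-0.035,-0.02,0],[0.03,-0.028,-0.028,0,0],[0.03,-0.028,-0.028,0,0],[0.03,-0.028,-0.028,0,0],[0.03,-0.028,-0.028,0,0],[0.03,-0.028,-0.028,0,0],[0.03,-0.028,-0.028,0,0],[0.03,-0.028,-0.020,0,0]]]' 40
python3 -m handwheel '[[[0.03,-0.02,0,0,0],[0.03,0,0,0,0],[0.03,0,0,0,0],[0.03,0,0,0,0],[0.03,0,0,0,0]]]' 40
python3 - <<'E'
from h import *
need(.624,.085,.13,180); k,im=snap("wrist","w8")
pin("wrist","spindle_seat",.02,2,k); pin("wrist","roll_mid",.19,2,k)
for n,z in dict(hook_hinge=.19,hook_tip=.202,bay_1=.012,jar=0).items(): pin("wrist",n,z,3,k)
E
```

```text
time: 16.13
eef_pos: [0.5788, -0.0032, 0.1863]
tcp_rot: [0.001, 1.0, -0.0, 0.0]
contact_force: [0.5, 1.2, -0.3]
opening: 0.629
finger_force: 44.2
time: 16.55
eef_pos: [0.5967, -0.0, 0.1858]
tcp_rot: [-0.0, 1.0, 0.0, -0.0]
contact_force: [0.2, 0.2, -1.1]
opening: 0.632
finger_force: 44.2
need tool mm [-27.5  85.   55.8]  spin 0.0 | at [ 0.5967 -0.      0.1858] yaw -180.0 tilt [-0.001  0.   ] F [ 0.2  0.2 -1.1]
wrist spindle_seat 0.68 (408.3, 246.0) [0.6265 0.0859]
wrist roll_mid 0.58 (316.1, 309.3) [0.5972 0.0007]
wrist bay_1 0.92 (193.3, 216.9) [ 0.6013 -0.1118]
wrist bay_1 0.76 (111.1, 212.0) [ 0.5968 -0.1866]
wrist bay_1 0.76 (269.3, 217.1) [ 0.6014 -0.0419]
wrist jar 0.78 (491.4, 324.7) [0.7207 0.1857]
```

View pics/w8.png

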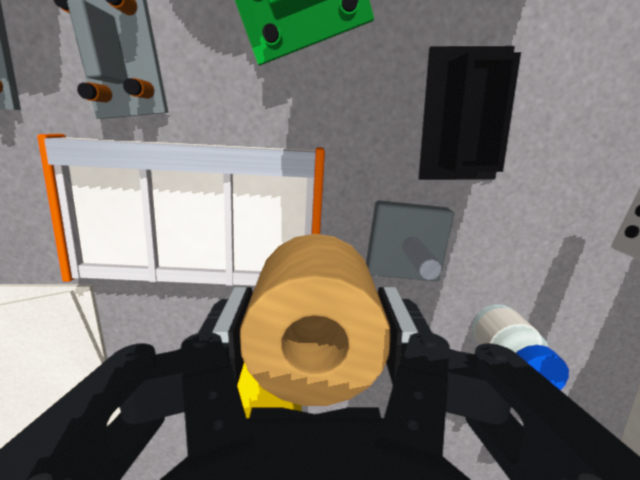

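```bash
python3 - <<'E'
from h import *
k=cam("wrist")
print(plane(k,430,269.5,.078))
c=[plane(k,*p,.02) for p in [(379,203),(453,211),(443,279),(371,273)]]; print(np.round(c,4),np.mean(c,0))
# deck corners on lip (z=.028): near corners; far wall top z=.020
for p,z in [((47,150),.028),((316,162),.028),((64,277),.02),((234,285),.02)]: print(p,plane(k,*p,z))
E
python3 - <<'E'
import cv2
im=cv2.imread("pics/w8.png"); cv2.imwrite("pics/c8.png",cv2.resize(im[130:295,30:460],None,fx=1.8,fy=1.8,interpolation=cv2.INTER_CUBIC))
E
```

```text
[0.62657827 0.0873587  0.078     ]
[[0.5875 0.0563 0.02  ]
 [0.5947 0.1227 0.02  ]
 [0.6607 0.1209 0.02  ]
 [0.6547 0.0524 0.02  ]] [0.62438476 0.08808921 0.02      ]
(47, 150) [ 0.54138617 -0.2219598   0.028     ]
(316, 162) [5.50951030e-01 4.12745991e-04 2.80000000e-02]
(64, 277) [ 0.65915916 -0.23794087  0.02      ]
(234, 285) [ 0.66723749 -0.07750341  0.02      ]
```

View pics/c8.png

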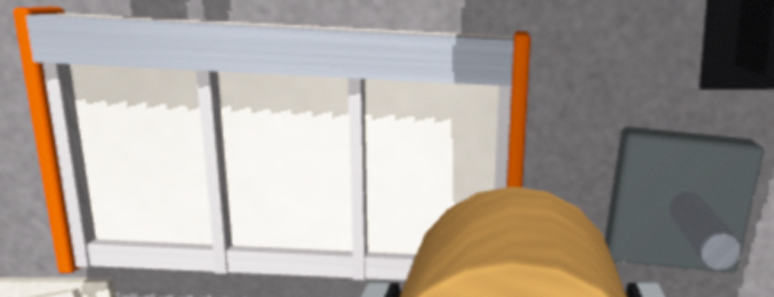

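```bash
python3 -m handwheel '[[[0.03,-0.0073,0.022,0,0],[0.03,-0.0073,0.022,0,0],[0.03,-0.0073,0.022,0,0],[0.03,-0.0073,0.021,0,0],[0.03,0,0,0.025,0],[0.03,0,0,0.025,0],[0.03,0,0,0.026,0],[0.03,0,0,0,0],[0.03,0,0,0,0],[0.03,0,0,0,0]]]' 40
python3 - <<'E'
from h import *
need(.626,.087,.11,180); k,im=snap("wrist","w9")
print(px(k,(.626,.087,.14)))
c2,_=snap("scene","s9"); c3,_=snap("top","t9")
pin("scene","roll_mid",.117,2,c2); pin("top","roll_mid",.117,2,c3)
print(px(c2,(.626,.087,.08)))
a=cv2.imread("pics/s9.png")[200:310,300:420]; b=cv2.imread("pics/w9.png")[200:420,200:440]
a=cv2.resize(a,(480,440),interpolation=cv2.INTER_CUBIC); a=np.hstack([a,cv2.resize(b,(320,440))]);cv2.imwrite("pics/c9.png",a)
E
```

```text
time: 17.73
eef_pos: [0.6279, 0.0862, 0.1113]
tcp_rot: [0.0, 1.0, -0.0, 0.001]
contact_force: [0.2, -0.7, -0.4]
opening: 0.631
finger_force: 44.1
need tool mm [1.9 0.8 1.3]  spin -0.0 | at [0.6279 0.0862 0.1113] yaw 180.0 tilt [ 0.002 -0.   ] F [ 0.2 -0.7 -0.4]
(np.float64(316.5570644817641), np.float64(336.76207777118316))
scene roll_mid 0.80 (368.0, 239.2) [0.6294 0.1   ]
(np.float64(363.46098799559724), np.float64(252.9600167648341))
```

View pics/c9.png

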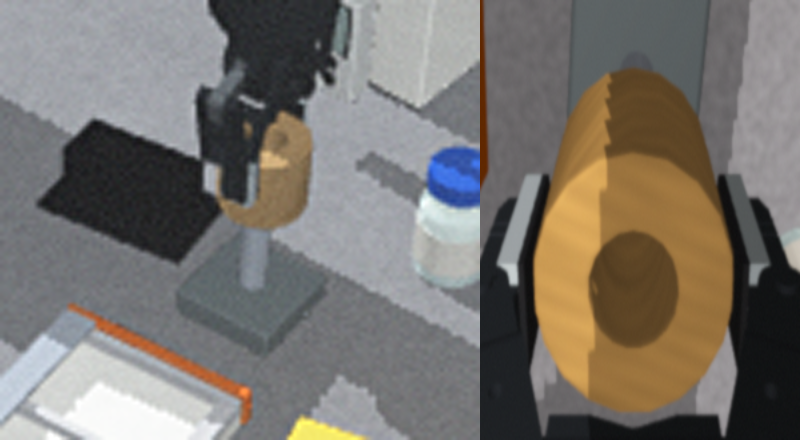

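```bash
python3 - <<'E'
from h import *
k=cam("wrist"); print(plane(k,315.5,345,.1433), px(k,(.6279,.0862,.1433)))
c=cam("scene")
for P in [(.626,.087,.02),(.626,.087,.06),(.626,.087,.118),(.6279,.0862,.118),(.63,.0862,.118)]: print(np.round(px(c,P),1))
E
```

```text
[0.6276848  0.08655237 0.1433    ] (np.float64(314.52758623166903), np.float64(345.5099689911472))
[362.2 270.4]
[363.  258.9]
[364.3 241.4]
[364.8 241.8]
[365.6 242.1]
```

```bash
python3 -m handwheel '[[[0.03,0.001,0.0005,0.01,0],[0.03,0,0,0.008,0],[0.03,0,0,0,0]]]' 40;  python3 -m handwheel '[[[0.03,0,0,0.006,0],[0.03,0,0,0,0],[0.03,0,0,0,0]]]';python3 -m handwheel '[[[0.03,0,0,0.008,0],[0.03,0,0,0,0],[0.03,0,0,0,0]]]'
```

```text
time: 18.23
eef_pos: [0.624, 0.0868, 0.089]
tcp_rot: [0.0, 1.0, 0.0, -0.002]
contact_force: [-1.3, -0.6, -2.0]
opening: 0.629
finger_force: 44.2
time: 18.48
eef_pos: [0.6255, 0.0868, 0.085]
tcp_rot: [0.0, 1.0, 0.0, -0.001]
contact_force: [-0.4, 0.3, -0.8]
opening: 0.634
finger_force: 44.2
time: 18.73
eef_pos: [0.6255, 0.0868, 0.0771]
tcp_rot: [0.0, 1.0, 0.0, -0.001]
contact_force: [-0.2, -0.3, -1.5]
opening: 0.632
finger_force: 44.2
```

```bash
python3 -m handwheel '[[[0.03,0,0,0.01,0],[0.03,0,0,0.01,0],[0.03,0,0,0.01,0],[0.03,0,0,0.006,0],[0.03,0,0,0,0],[0.03,0,0,0,0]]]'; python3 -m handwheel '[[[0.03,0,0,0.002,0],[0.03,0,0,0,0],[0.03,0,0,0,0]]]'
```

```text
time: 19.23
eef_pos: [0.6255, 0.0867, 0.0409]
tcp_rot: [0.0, 1.0, 0.0, -0.001]
contact_force: [-0.5, 0.6, -1.3]
opening: 0.632
finger_force: 44.2
time: 19.48
eef_pos: [0.6261, 0.0867, 0.0401]
tcp_rot: [-0.0, 1.0, -0.0, 0.0]
contact_force: [-0.1, -0.4, -0.8]
opening: 0.629
finger_force: 44.2
```

```bash
python3 -m handwheel '[[[0.08,0,0,0,0],[0.08,0,0,0,0],[0.08,0,0,0,0],[0.08,0,0,-0.02,0],[0.08,0,0,-0.04,0],[0.08,0,0,-0.04,0],[0.08,0,0,-0.04,0],[0.06,0.02,-0.033,-0.01,0],[0.06,0.02,-0.033,-0.01,0],[0.04,0.02,-0.033,-0.01,0],[0.04,0.02,-0.033,-0.01,0]]]' 40
python3 -m handwheel '[[[0.04,0.022,-0.033,-0.01,0],[0.04,0.022,-0.033,-0.01,0],[0.04,0.022,-0.033,0,0],[0.04,0.022,-0.033,0,0],[0.04,0.022,-0.033,0,0],[0.04,0,0,0,0],[0.04,0,0,0,0],[0.04,0,0,0,0]]]'
python3 - <<'E'
from h import *
need(.44,-.2,.25,180); k,im=snap("wrist","w10"); c,_=snap("scene","s10")
pin("wrist","tray_a_mid",.025,5,k);pin("wrist","bay_1",.012,5,k);pin("scene","roll_mid",.045,2,c);pin("scene","spindle_seat",.02,2,c)
E
```

```text
time: 20.4
eef_pos: [0.545, -0.0462, 0.2209]
tcp_rot: [-0.001, 1.0, -0.0, 0.001]
contact_force: [0.4, -1.0, -0.3]
opening: 0.47
finger_force: 0.0
time: 21.07
eef_pos: [0.436, -0.2102, 0.2401]
tcp_rot: [0.0, 1.0, 0.0, 0.0]
contact_force: [-0.1, -0.2, -0.1]
opening: 0.463
finger_force: 0.0
need tool mm [-4.  10.2 -9.9]  spin -0.1 | at [ 0.436  -0.2102  0.2401] yaw 179.9 tilt [0.001 0.   ] F [-0.1 -0.2 -0.1]
wrist tray_a_mid 0.80 (357.5, 227.4) [ 0.4628 -0.1655]
wrist tray_a_mid 0.67 (512.4, 193.9) [ 0.4273 -0.009 ]
wrist bay_1 0.92 (334.2, 332.2) [ 0.597  -0.1871]
wrist bay_1 0.71 (454.7, 338.7) [ 0.6059 -0.042 ]
scene roll_mid 0.85 (362.6, 261.5) [0.6228 0.0924]
scene roll_mid 0.67 (245.0, 392.6) [ 0.6021 -0.3657]
scene spindle_seat 0.88 (361.1, 269.4) [0.6218 0.0887]
scene spindle_seat 0.35 (253.0, 306.0) [ 0.4617 -0.1553]
```

View pics/w10.png

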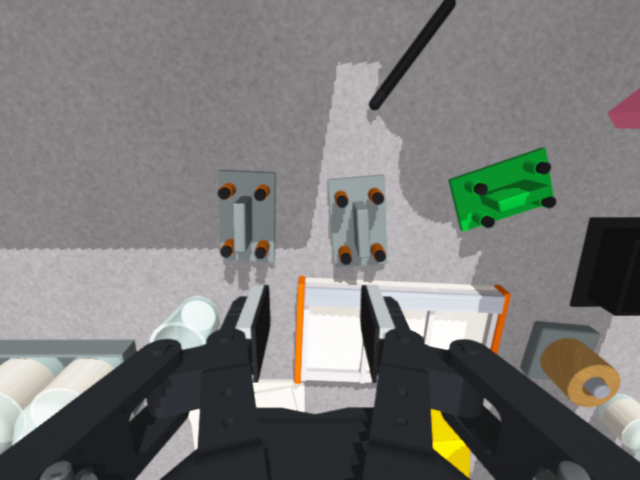

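```bash
python3 -m handwheel '[[[0.085,-0.02,0.03,-0.02,0],[0.085,-0.02,0.03,-0.02,0],[0.085,-0.02,0.035,-0.02,0],[0.085,0,0,0,0],[0.085,0,0,0,0],[0.085,0,0,0,0],[0.085,0,0,0,0]]]' 40
python3 - <<'E'
from h import *
k0=cam("wrist"); need(.50,-.115,.30); k,im=snap("wrist","w11")
pin("wrist","bay_1",.012,5,k);pin("wrist","tray_a_mid",.025,5,k)
cv2.imwrite("pics/c11.png",cv2.resize(im[100:350,140:480],None,fx=2.35,fy=2.35,interpolation=cv2.INTER_CUBIC))
E
```

```text
time: 21.95
eef_pos: [0.4937, -0.1181, 0.297]
tcp_rot: [0.0, 1.0, 0.0, -0.001]
contact_force: [-0.4, -0.5, -0.1]
opening: 0.997
finger_force: 0.0
need tool mm [-6.3  3.1 -3. ]  | at [ 0.4937 -0.1181  0.297 ] yaw 180.0 tilt [-0.002  0.001] F [-0.4 -0.5 -0.1]
wrist bay_1 0.76 (320.0, 271.7) [ 0.5997 -0.1112]
wrist bay_1 0.65 (371.3, 276.2) [ 0.6061 -0.0441]
wrist bay_1 0.60 (262.6, 270.0) [ 0.5974 -0.186 ]
wrist tray_a_mid 0.95 (277.4, 167.6) [ 0.4642 -0.1613]
wrist tray_a_mid 0.83 (409.4, 137.9) [ 0.431  -0.0113]
```

View pics/c11.png

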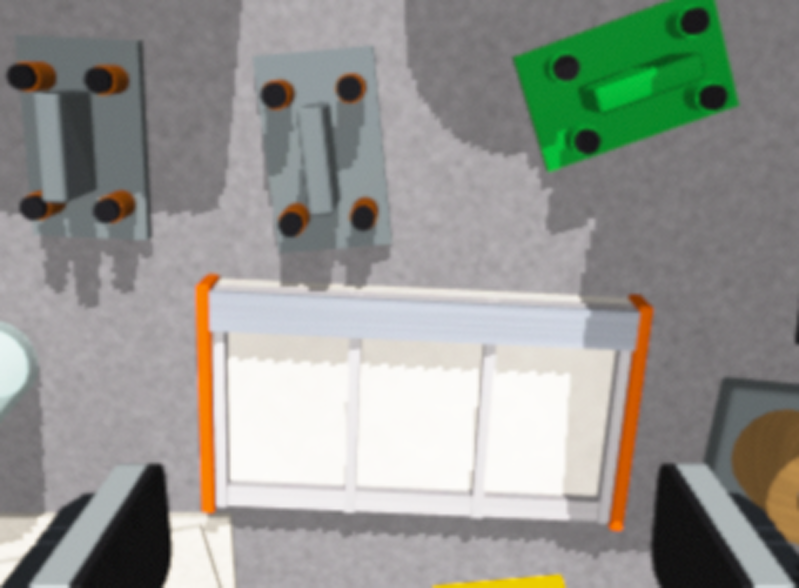

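```bash
python3 - <<'E'
from h import *
k=cam("wrist")
def P(x,y,z): return plane(k,x/2.35+140,y/2.35+100,z)
def show(n,pts,z):
    print(n,[list(np.round(P(*p,z)[:2],4)) for p in pts])
show("lip edge",[(215,331),(425,340),(636,348)],.028)
show("far wall inner",[(228,487),(415,494),(600,500)],.02)
show("div1",[(355,345),(351,485)],.022); show("div2",[(489,350),(479,490)],.022)
show("A",[(254,55),(372,47),(391,243),(281,250)],.008)
show("B",[(17,38),(141,40),(150,239)],.008)
show("ribA top",[(303,107),(327,104),(332,212),(310,214)],.05)
show("ribB top",[(38,94),(62,93),(64,201),(42,202)],.05)
E
```

```text
lip edge [[np.float64(0.5524), np.float64(-0.2204)], [np.float64(0.5575), np.float64(-0.1112)], [np.float64(0.562), np.float64(-0.0008)]]
far wall inner [[np.float64(0.6474), np.float64(-0.2216)], [np.float64(0.6519), np.float64(-0.1163)], [np.float64(0.6558), np.float64(-0.0117)]]
div1 [[np.float64(0.5623), np.float64(-0.1482)], [np.float64(0.6451), np.float64(-0.1522)]]
div2 [[np.float64(0.5651), np.float64(-0.0771)], [np.float64(0.6483), np.float64(-0.0805)]]
A [[np.float64(0.4154), np.float64(-0.196)], [np.float64(0.4117), np.float64(-0.1376)], [np.float64(0.5102), np.float64(-0.129)], [np.float64(0.5139), np.float64(-0.1872)]]
B [[np.float64(0.4073), np.float64(-0.3121)], [np.float64(0.4083), np.float64(-0.2512)], [np.float64(0.5079), np.float64(-0.256)]]
ribA top [[np.float64(0.4382), np.float64(-0.1674)], [np.float64(0.4369), np.float64(-0.1565)], [np.float64(0.4862), np.float64(-0.1556)], [np.float64(0.4872), np.float64(-0.166)]]
ribB top [[np.float64(0.4323), np.float64(-0.2871)], [np.float64(0.4319), np.float64(-0.2762)], [np.float64(0.4809), np.float64(-0.2813)], [np.float64(0.4814), np.float64(-0.2917)]]
```

```bash
python3 -m handwheel '[[[0.04,0.0312,-0.022,0.02,0],[0.04,0,-0.022,0.037,0],[0.04,0,0,0.037,-4],[0.04,0,0,0.037,0],[0.04,0,0,0.037,0],[0.04,0,0,0.03,0],[0.04,0,0,0,0],[0.04,0,0,0,0],[0.04,0,0,0,0]]]' 40
python3 - <<'E'
from h import *
need(.4625,-.162,.02,184); k,im=snap("wrist","w12")
pin("wrist","tray_a_mid",.025,3,k)
print(px(k,(.4625,-.162,.05)))
cv2.imwrite("pics/c12.png",cv2.resize(im[100:400,150:500],None,fx=1.9,fy=1.9,interpolation=cv2.INTER_CUBIC))
E
```

```text
time: 22.85
eef_pos: [0.4653, -0.1614, 0.104]
tcp_rot: [-0.034, 0.999, -0.001, 0.001]
contact_force: [0.6, -1.4, -0.1]
opening: 0.468
finger_force: 0.0
need tool mm [ 3.  -0.2 84. ]  spin -0.0 | at [ 0.4653 -0.1614  0.104 ] yaw -176.0 tilt [ 0.002 -0.001] F [ 0.6 -1.4 -0.1]
wrist tray_a_mid 0.80 (551.6, 206.1) [ 0.4281 -0.013 ]
wrist tray_a_mid 0.67 (311.6, 243.0) [ 0.4636 -0.1637]
(np.float64(314.0904191236798), np.float64(255.0311027452724))
```

View pics/c12.png

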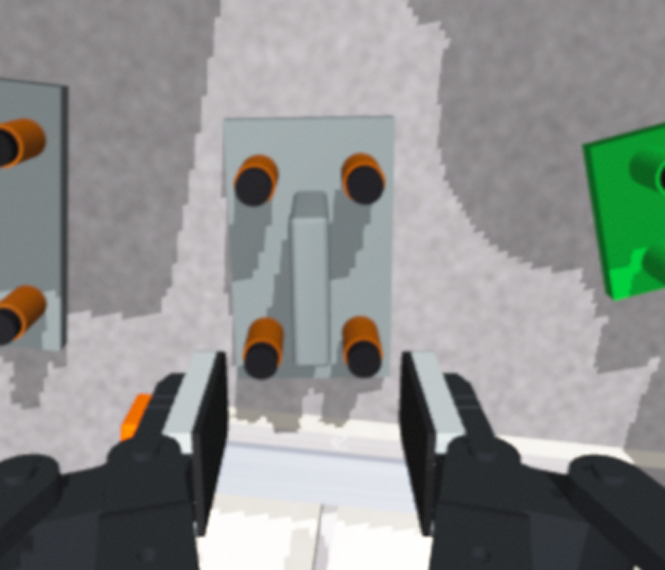

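```bash
python3 -m handwheel '[[[0.04,0.002,0,0.03,-0.5],[0.04,0,0,0.03,0],[0.04,0,0,0.024,0],[0.04,0,0,0,0],[0.04,0,0,0,0],[0,0,0,0,0],[0,0,0,0,0],[0,0,0,0,0],[0,0,0,0,0]]]' 40
python3 -c "
from h import *
need(.4625,-.162,.02,184)"
```

```text
time: 23.7
eef_pos: [0.4643, -0.1617, 0.0208]
tcp_rot: [-0.039, 0.999, -0.001, 0.002]
contact_force: [-1.4, -0.0, 7.2]
opening: 0.13
finger_force: 43.2
need tool mm [ 1.8 -0.1  0.8]  spin 0.5 | at [ 0.4643 -0.1617  0.0208] yaw -175.5 tilt [ 0.004 -0.003] F [-1.4 -0.   7.2]
```

```bash
python3 -m handwheel '[[[0,0,0,-0.03,0],[0,0,0,-0.035,0],[0,0,0,-0.035,3.5],[0,0,0,0,3.5],[0,-0.0289,0.025,0,0],[0,-0.0289,0.025,0,0],[0,-0.0289,0.025,0,0],[0,-0.0289,0.025,0,0],[0,-0.0289,0.025,0,0],[0,0,0,0,0],[0,0,0,0,0],[0,0,0,0,0]]]' 40
python3 - <<'E'
from h import *
need(.614,-.043,.05,177.5); k,im=snap("wrist","w13")
a=im[60:420,120:560]
cv2.imwrite("pics/c13.png",cv2.resize(a,None,fx=1.6,fy=1.6,interpolation=cv2.INTER_CUBIC))
st=get_state();T=R.from_quat(st["tcp_rot"]).as_matrix()
for q in [(-.05,.03),(-.05,-.03)]: print(px(k,st["eef_pos"]+np.array([q[0]*.999+q[1]*.044-.001,-.044*q[0]+q[1],-.012])))
E
```

```text
time: 24.7
eef_pos: [0.6116, -0.0418, 0.118]
tcp_rot: [0.021, 1.0, -0.0, -0.001]
contact_force: [-0.9, -0.7, -1.3]
opening: 0.129
finger_force: 42.1
need tool mm [-2.5 -1.1 68. ]  spin 0.0 | at [ 0.6116 -0.0418  0.118 ] yaw 177.5 tilt [-0.001 -0.   ] F [-0.9 -0.7 -1.3]
(np.float64(382.3785028642973), np.float64(185.10501343043452))
(np.float64(244.96929411020244), np.float64(184.86505474920986))
```

View pics/c13.png

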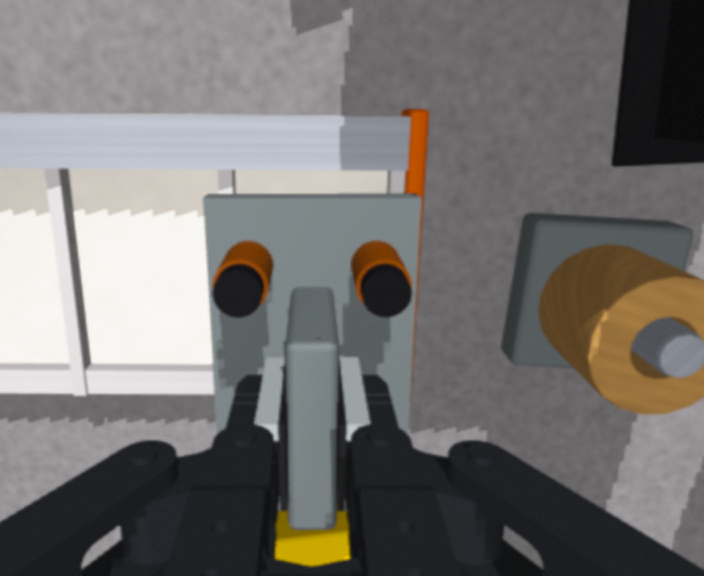

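```bash
python3 - <<'E'
from h import *
k=cam("wrist"); 
for n,u,v,z in [("near L",205,196,.105),("near R",420,196,.105),("bay L",235,172,.022),("bay R",388,172,.022),("lip edge",300,168,.028)]: print(n,np.round(plane(k,u/1.6+120,v/1.6+60,z),4))
E
```

```text
near L [ 0.5578 -0.0692  0.105 ]
near R [ 0.5604 -0.0102  0.105 ]
bay L [ 0.5606 -0.072   0.022 ]
bay R [ 0.5634 -0.0084  0.022 ]
lip edge [ 0.5595 -0.0448  0.028 ]
```

```bash
python3 -m handwheel '[[[0,-0.004,0,0.02,0],[0,0,0,0.025,0],[0,0,0,0.023,0],[0,0,0,0,0],[0,0,0,0,0]]]' 40; python3 -m handwheel '[[[0,0,0,0.004,0],[0,0,0,0,0],[0,0,0,0,0]]]';python3 -m handwheel '[[[0,0,0,0.003,0],[0,0,0,0,0],[0,0,0,0,0]]]';python3 -m handwheel '[[[0,0,0,0.002,0],[0,0,0,0,0],[0,0,0,0,0]]]'
```

```text
time: 25.17
eef_pos: [0.6145, -0.0428, 0.0494]
tcp_rot: [0.023, 1.0, 0.0, -0.002]
contact_force: [0.4, -0.2, -0.1]
opening: 0.132
finger_force: 42.1
time: 25.42
eef_pos: [0.6166, -0.0424, 0.0476]
tcp_rot: [0.022, 1.0, -0.0, 0.001]
contact_force: [-0.3, 0.5, -1.9]
opening: 0.136
finger_force: 42.1
time: 25.67
eef_pos: [0.6161, -0.0421, 0.0433]
tcp_rot: [0.022, 1.0, -0.0, -0.0]
contact_force: [0.4, 0.8, -0.5]
opening: 0.13
finger_force: 42.1
time: 25.92
eef_pos: [0.6161, -0.0421, 0.0411]
tcp_rot: [0.022, 1.0, 0.0, -0.0]
contact_force: [0.2, -0.7, -1.0]
opening: 0.133
finger_force: 42.1
```

```bash
python3 -m handwheel '[[[0,0,0,0.001,0],[0,0,0,0,0],[0.03,0,0,0,0],[0.03,0,0,0,0],[0.03,0,0,0,0]]]' 20
python3 - <<'E'
from h import *
need(.6031,-.0424,.04,177.5); k,im=snap("wrist","w14")
a=im[60:420,120:560]
cv2.imwrite("pics/c14.png",cv2.resize(a,None,fx=1.6,fy=1.6,interpolation=cv2.INTER_CUBIC))
E
```

```text
time: 26.33
eef_pos: [0.6162, -0.0422, 0.0401]
tcp_rot: [0.022, 1.0, -0.0, 0.0]
contact_force: [-0.3, -0.3, -0.4]
opening: 0.349
finger_force: 0.0
need tool mm [13.1 -0.8  0.1]  spin -0.0 | at [ 0.6162 -0.0422  0.0401] yaw 177.5 tilt [ 0. -0.] F [-0.3 -0.3 -0.4]
```

View pics/c14.png

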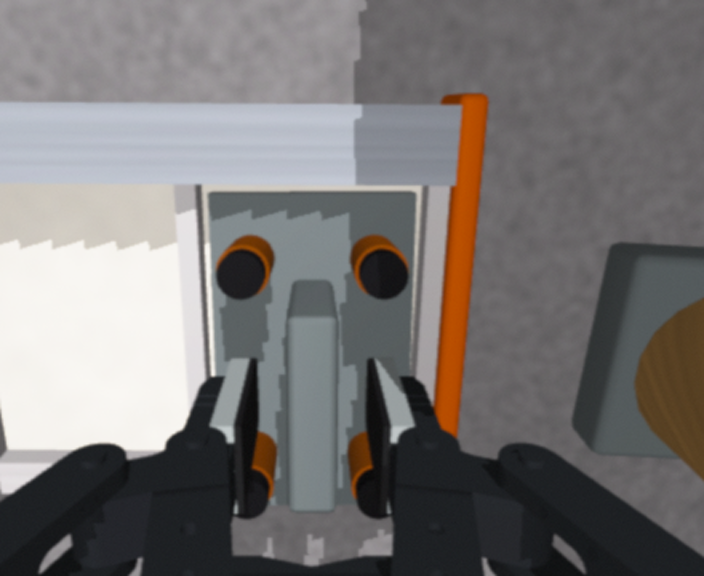

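```bash
python3 -m handwheel '[[[0,0,0,0,0],[0,0,0,0,0],[0,0,0,0,0],[0,0,0,0,0],[0,0.002,0,0,0],[0,0.002,0,0,0],[0,0.002,0,0,0],[0,0.002,0,0,0],[0,0,0,0,0],[0,0,0,0,0]]]' 20; python3 -m handwheel '[[[0,0.0015,0,0,0],[0,0,0,0,0],[0,0,0,0,0]]]'; python3 -m handwheel '[[[0,0.0015,0,0,0],[0,0,0,0,0],[0,0,0,0,0]]]';
```

```text
time: 27.22
eef_pos: [0.6077, -0.0417, 0.0401]
tcp_rot: [0.022, 1.0, 0.0, -0.0]
contact_force: [-0.7, -0.7, 0.2]
opening: 0.135
finger_force: 23.3
time: 27.47
eef_pos: [0.6065, -0.0417, 0.0401]
tcp_rot: [0.022, 1.0, 0.0, -0.0]
contact_force: [-0.2, -0.3, -1.3]
opening: 0.136
finger_force: 23.3
time: 27.72
eef_pos: [0.6051, -0.0416, 0.0401]
tcp_rot: [0.022, 1.0, 0.0, -0.0]
contact_force: [0.4, -0.0, -1.6]
opening: 0.133
finger_force: 23.3
```

```bash
python3 -m handwheel '[[[0,0.001,0,0,0],[0,0,0,0,0],[0,0,0,0,0]]]'; python3 -m handwheel '[[[0.03,0,0,0,0],[0.03,0,0,0,0],[0.03,0,0,0,0],[0.03,0,0,-0.02,0],[0.03,0,0,-0.04,0],[0.03,0,0,-0.04,0],[0.03,0,0,-0.04,0],[0.03,0.03,0,-0.03,0],[0.03,0.03,0,0,0],[0.03,0,0,0,0],[0.03,0,0,0,0],[0.03,0,0,0,0]]]'
python3 - <<'E'
from h import *
need(.6031,-.0424,.04,177.5); k,im=snap("wrist","w15")
pin("wrist","bay_1",.012,3,k);pin("wrist","tray_a_mid",.037,5,k)
a=im[60:420,120:560]
cv2.imwrite("pics/c15.png",cv2.resize(a,None,fx=1.6,fy=1.6,interpolation=cv2.INTER_CUBIC))
E
```

```text
time: 27.97
eef_pos: [0.6041, -0.0416, 0.0401]
tcp_rot: [0.022, 1.0, 0.0, -0.0]
contact_force: [-0.3, 0.8, -1.3]
opening: 0.139
finger_force: 23.3
time: 28.97
eef_pos: [0.5449, -0.039, 0.2094]
tcp_rot: [0.022, 1.0, 0.0, 0.0]
contact_force: [-0.2, 0.2, -0.1]
opening: 0.353
finger_force: 0.0
need tool mm [-58.2  -0.8 169.5]  spin -0.0 | at [ 0.5449 -0.039   0.2094] yaw 177.5 tilt [ 0. -0.] F [-0.2  0.2 -0.1]
wrist bay_1 0.76 (247.7, 260.3) [ 0.5986 -0.1105]
wrist bay_1 0.74 (173.3, 263.0) [ 0.5983 -0.1873]
wrist tray_a_mid 0.92 (342.0, 72.7) [ 0.4293 -0.0119]
wrist tray_a_mid 0.74 (313.7, 274.9) [ 0.6068 -0.0428]
```

View pics/c15.png

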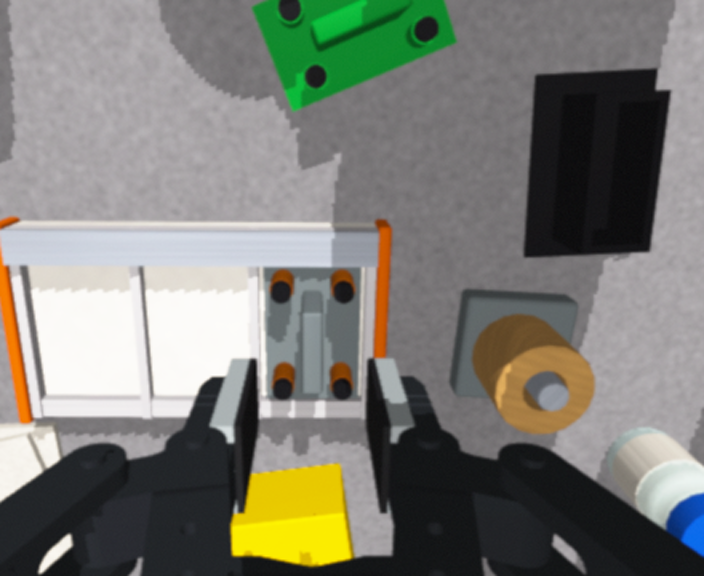

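```bash
python3 -m handwheel '[[[0.04,0.012,-0.0356,0,0],[0.04,0.012,-0.0356,0,0],[0.04,0.012,-0.0356,0,0],[0.04,0.012,-0.0356,0,0],[0.04,0.012,-0.0356,0,0],[0.04,0.012,-0.0356,0,0],[0.04,0.012,-0.0356,0,1.5],[0.04,0,0,0,0],[0.04,0,0,0,0],[0.04,0,0,0,0]]]'
cat >> h.py <<'E'
def tray(k,zp=.008):
    for d in viewer.outline_of("wrist","tray_a_mid"):
        cs,_=cv2.findContours(d["mask"].astype(np.uint8),cv2.RETR_EXTERNAL,cv2.CHAIN_APPROX_NONE)
        c=max(cs,key=cv2.contourArea)[:,0]
        w=np.array([plane(k,u+.5,v+.5,zp)[:2] for u,v in c],np.float32)*1000
        (x,y),(a,b),t=cv2.minAreaRect(w)
        if a<b: t+=90; a,b=b,a
        print("rect conf %.2f"%d["confidence"],np.round([x,y],1),"size",np.round([a,b],1),"long axis deg %.1f"%((t+90)%180-90), "px",c.mean(0).round())
E
python3 - <<'E'
from h import *
need(.4576,-.284,.02,176); k,im=snap("wrist","w16")
pin("wrist","tray_a_mid",.025,5,k); tray(k)
E
```

```text
time: 29.95
eef_pos: [0.4502, -0.2842, 0.209]
tcp_rot: [0.035, 0.999, 0.001, -0.0]
contact_force: [0.2, 0.0, -0.4]
opening: 0.471
finger_force: 0.0
need tool mm [ -7.5   0.4 189. ]  spin -0.0 | at [ 0.4502 -0.2842  0.209 ] yaw 176.0 tilt [-0.001  0.001] F [ 0.2  0.  -0.4]
wrist tray_a_mid 0.57 (558.7, 343.0) [ 0.6135 -0.0351]
wrist tray_a_mid 0.57 (611.9, 167.6) [ 0.43   -0.0114]
rect conf 0.61 [431.9 -15.2] size [96.2 69.8] long axis deg -70.8 px [592. 162.]
rect conf 0.58 [621.7 -25.7] size [100.1  82.1] long axis deg -2.2 px [556. 337.]
```

```bash
python3 - <<'E'
from h import *
k,im=snap("wrist","w17"); pin("wrist","tray_b_mid",.025,5,k); tray(k)
c,_=snap("scene","s17"); pin("scene","tray_b_mid",.025,5,c)
c,_=snap("top","t17"); pin("top","tray_b_mid",.025,5,c)
k=cam("wrist")
# amber vial / dark cap and grey plate cues around the old place
hsv=cv2.cvtColor(im,cv2.COLOR_BGR2HSV); m=cv2.inRange(hsv,(5,150,60),(20,255,200))
n,_,s,ce=cv2.connectedComponentsWithStats(m)
for i in range(1,n):
    if s[i,4]>25: print("amber",s[i],np.round(plane(k,*ce[i],.02)[:2],3))
E
```

```text
rect conf 0.75 [431.6 -15.4] size [97.  70.7] long axis deg -71.6 px [592. 162.]
rect conf 0.63 [622.1 -26.6] size [99.1 82.3] long axis deg -2.1 px [554. 337.]
amber [288 175  13  13  63] [ 0.421 -0.3  ]
amber [325 174  14  12  65] [ 0.422 -0.268]
amber [326 235  13  14  95] [ 0.483 -0.27 ]
amber [290 236  13  14 102] [ 0.482 -0.304]
amber [584 269  26 114 213] [0.572 0.002]
amber [370 272   4  12  29] [ 0.528 -0.231]
amber [566 300  34  87 476] [ 0.597 -0.009]
amber [532 302  22  19 205] [ 0.574 -0.055]
amber [523 352  22  21 205] [ 0.638 -0.057]
amber [368 366   8  19  52] [ 0.647 -0.236]
```

```bash
python3 -m handwheel '[[[0.04,-0.007,0,0.035,-1],[0.04,0,0,0.035,0],[0.04,0,0,0.035,0],[0.04,0,0,0,0],[0.04,0,0,0,0],[0.04,0,0,0,0]]]'
python3 - <<'E'
from h import *
need(.4575,-.2845,.02,177); k,im=snap("wrist","w18")
pin("wrist","tray_a_mid",.025,5,k); tray(k)
hsv=cv2.cvtColor(im,cv2.COLOR_BGR2HSV); m=cv2.inRange(hsv,(5,150,60),(20,255,200))
n,_,s,ce=cv2.connectedComponentsWithStats(m)
for i in range(1,n):
    if s[i,4]>40: print("amber",s[i],np.round(plane(k,*ce[i],.02)[:2],4))
# dark caps (top of vials, z=.034)
m=cv2.inRange(im,(0,0,0),(45,45,45)); m[330:]=0
n,_,s,ce=cv2.connectedComponentsWithStats(cv2.morphologyEx(m,cv2.MORPH_OPEN,np.ones((5,5))))
for i in range(1,n):
    if s[i,4]>100: print("dark",s[i],np.round(plane(k,*ce[i],.034)[:2],4))
E
```

```text
time: 30.95
eef_pos: [0.4579, -0.2856, 0.1065]
tcp_rot: [0.026, 1.0, -0.001, 0.001]
contact_force: [0.8, -0.3, 0.6]
opening: 0.468
finger_force: 0.0
need tool mm [ 0.6  1.2 86.5]  spin 0.0 | at [ 0.4579 -0.2856  0.1065] yaw 177.0 tilt [ 0.002 -0.002] F [ 0.8 -0.3  0.6]
wrist tray_a_mid 0.73 (243.4, 374.5) [ 0.5587 -0.3449]
rect conf 0.72 [439.4 -65.2] size [53.7  6.4] long axis deg 12.3 px [636. 191.]
rect conf 0.71 [625.8 -42.7] size [105.9  41.7] long axis deg 12.3 px [620. 405.]
rect conf 0.60 [ 544.4 -119.8] size [188.   97.3] long axis deg 59.3 px [534. 345.]
amber [277 183  22  22 170] [ 0.4213 -0.2999]
amber [333 182  22  22 170] [ 0.4226 -0.2666]
amber [333 267  20  24 253] [ 0.4839 -0.2688]
amber [281 268  20  23 256] [ 0.4825 -0.3031]
amber [612 364  28  30 482] [ 0.5774 -0.0515]
amber [597 426  33  25 240] [ 0.6381 -0.0513]
dark [ 515    0   52   52 1103] [ 0.3365 -0.1598]
dark [279 190  17  18 248] [ 0.4243 -0.3012]
dark [337 190  17  18 251] [ 0.4259 -0.2656]
dark [336 281  15  17 215] [ 0.4871 -0.2684]
dark [283 282  15  16 210] [ 0.4856 -0.3038]
dark [361 291  16  39 433] [ 0.5065 -0.2526]
dark [253 293  16  37 422] [ 0.5031 -0.3239]
```

```bash
python3 -m handwheel '[[[0.04,0.002,0.001,0.03,0],[0.04,0,0,0.03,0],[0.04,0,0,0.026,0],[0.04,0,0,0,0],[0.04,0,0,0,0],[0,0,0,0,0],[0,0,0,0,0],[0,0,0,0,0],[0,0,0,0,0]]]' 40
python3 -c "
from h import *
need(.4557,-.2848,.02,177.5)"
```

```text
time: 31.85
eef_pos: [0.4568, -0.2855, 0.0215]
tcp_rot: [0.026, 1.0, -0.002, 0.002]
contact_force: [0.4, -0.9, 6.6]
opening: 0.136
finger_force: 40.1
need tool mm [1.1 0.6 1.5]  spin -0.5 | at [ 0.4568 -0.2855  0.0215] yaw 177.0 tilt [ 0.004 -0.004] F [ 0.4 -0.9  6.6]
```

```bash
python3 -m handwheel '[[[0,0,0,-0.03,0],[0,0,0,-0.035,0],[0,0,0,-0.035,-0.5],[0,0,0,0,0],[0,-0.0296,0.0213,0,0],[0,-0.0296,0.0213,0,0],[0,-0.0296,0.0213,0,0],[0,-0.0296,0.0213,0,0],[0,-0.0298,0.0211,0,0],[0,0,0,0,0],[0,0,0,0,0],[0,0,0,0,0]]]' 40
python3 - <<'E'
from h import *
need(.6095,-.1858,.05,177.5); k,im=snap("wrist","w19")
st=get_state()
hsv=cv2.cvtColor(im,cv2.COLOR_BGR2HSV); m=cv2.inRange(im,(0,0,0),(45,45,45)); m[330:]=0
n,_,s,ce=cv2.connectedComponentsWithStats(cv2.morphologyEx(m,cv2.MORPH_OPEN,np.ones((5,5))))
for i in range(1,n):
    if s[i,4]>100: print("dark",s[i],np.round(plane(k,*ce[i],st["eef_pos"][2]-.0215+.034)[:2],4))
# grey profile on rows crossing the bay just beyond the lip, and column profile across lip/near edge
g=cv2.cvtColor(im,cv2.COLOR_BGR2GRAY).astype(int)
for v in (166,170,174,178): print(v,g[v,200:440:3].tolist())
print(g[110:200:2,314].tolist())
E
```

```text
time: 32.85
eef_pos: [0.6072, -0.1837, 0.1181]
tcp_rot: [0.022, 1.0, 0.0, -0.001]
contact_force: [-0.6, -1.1, -1.5]
opening: 0.132
finger_force: 39.2
need tool mm [-2.5 -2.  68.1]  spin 0.0 | at [ 0.6072 -0.1837  0.1181] yaw 177.5 tilt [-0.001  0.   ] F [-0.6 -1.1 -1.5]
dark [505 175  23  19 348] [ 0.5546 -0.1074]
dark [563 175  24  18 362] [ 0.5554 -0.086 ]
dark [255 229  29  32 732] [ 0.5743 -0.1999]
dark [346 229  30  32 737] [ 0.5757 -0.1647]
dark [491 268  20  18 282] [ 0.5915 -0.109 ]
dark [551 272  14  14 129] [ 0.5936 -0.0858]
dark [269 295  13  11 122] [ 0.5984 -0.1992]
dark [349 295  12  11 114] [ 0.5997 -0.1673]
dark [263 313  16  17 241] [ 0.6078 -0.202 ]
dark [352 313  16  17 237] [ 0.6094 -0.1653]
166 [156, 153, 152, 150, 153, 155, 159, 163, 159, 159, 159, 158, 152, 151, 137, 140, 138, 105, 181, 182, 179, 128, 203, 204, 204, 203, 202, 202, 203, 204, 202, 201, 200, 200, 199, 199, 199, 201, 202, 202, 202, 203, 201, 198, 198, 199, 201, 200, 201, 202, 201, 202, 203, 154, 175, 179, 179, 203, 204, 203, 204, 204, 205, 203, 203, 203, 205, 205, 205, 206, 205, 205, 204, 206, 206,
[... 766 characters left out ...]
203, 205, 205, 205, 204, 203, 203, 204, 205, 205, 206, 207, 207, 207]
178 [144, 147, 148, 151, 152, 153, 154, 154, 154, 150, 147, 151, 154, 151, 133, 141, 139, 114, 224, 233, 233, 131, 202, 201, 202, 201, 201, 203, 202, 202, 201, 200, 201, 201, 201, 199, 199, 200, 201, 200, 200, 201, 200, 201, 201, 201, 202, 203, 201, 202, 201, 203, 203, 150, 230, 232, 230, 205, 205, 205, 205, 204, 203, 204, 204, 204, 203, 204, 205, 206, 205, 205, 205, 205, 204, 204, 205, 206, 208, 208]
[157, 160, 157, 154, 156, 159, 160, 161, 161, 183, 195, 196, 196, 196, 194, 192, 192, 194, 193, 192, 194, 196, 195, 195, 195, 194, 197, 200, 202, 202, 201, 201, 199, 200, 201, 201, 200, 138, 113, 140, 138, 138, 137, 137, 137]
```

```bash
python3 - <<'E'
from h import *
k=cam("wrist")
for n,u,v,z in [("L",261.5,170,.022),("R",361,170,.022),("Lfloor",264.5,170,.012),("Rfloor",358,170,.012),("lip edge",314,162,.028),("near edge",314,184,.1046)]: print(n,np.round(plane(k,u,v,z),4))
E
```

```text
L [ 0.5576 -0.2176  0.022 ]
R [ 0.5605 -0.1513  0.022 ]
Lfloor [ 0.5589 -0.217   0.012 ]
Rfloor [ 0.5617 -0.1521  0.012 ]
lip edge [ 0.5533 -0.1823  0.028 ]
near edge [ 0.5553 -0.1822  0.1046]
```

```bash
python3 -m handwheel '[[[0,-0.002,-0.0025,0.02,0],[0,0,0,0.025,0],[0,0,0,0.023,0],[0,0,0,0,0],[0,0,0,0,0]]]' 40; python3 -m handwheel '[[[0,0,0,0.004,0],[0,0,0,0,0],[0,0,0,0,0]]]';python3 -m handwheel '[[[0,0,0,0.003,0],[0,0,0,0,0],[0,0,0,0,0]]]'
python3 - <<'E'
from h import *
need(.6095,-.1866,.041,177.5)
E
```

```text
time: 33.32
eef_pos: [0.6075, -0.1868, 0.0492]
tcp_rot: [0.023, 1.0, 0.001, -0.002]
contact_force: [0.6, -0.1, -1.1]
opening: 0.129
finger_force: 39.2
time: 33.57
eef_pos: [0.6104, -0.1872, 0.0483]
tcp_rot: [0.022, 1.0, -0.001, 0.001]
contact_force: [-0.6, -0.1, -1.3]
opening: 0.134
finger_force: 39.2
time: 33.82
eef_pos: [0.6097, -0.1865, 0.0439]
tcp_rot: [0.022, 1.0, -0.0, 0.0]
contact_force: [-0.4, -0.6, -0.2]
opening: 0.135
finger_force: 39.2
need tool mm [ 0.2 -0.1  2.9]  spin 0.0 | at [ 0.6097 -0.1865  0.0439] yaw 177.5 tilt [ 0. -0.] F [-0.4 -0.6 -0.2]
```

Same procedure as tray A: lower to the wall, release, regrip lightly, drag.

```bash
python3 -m handwheel '[[[0,0,0,0.002,0],[0,0,0,0,0],[0.03,0,0,0,0],[0.03,0,0,0,0],[0.03,0,0,0,0]]]' 20
python3 - <<'E'
from h import *
k,im=snap("wrist","w20"); need(.6,-.1866,.04)
g=cv2.cvtColor(im,cv2.COLOR_BGR2GRAY).astype(int)
for v in (190,200): print(v,g[v,220:410:3].tolist())
print(g[130:200:2,300].tolist())
m=cv2.inRange(im,(0,0,0),(45,45,45)); m[330:]=0
n,_,s,ce=cv2.connectedComponentsWithStats(cv2.morphologyEx(m,cv2.MORPH_OPEN,np.ones((5,5))))
for i in range(1,n):
    if s[i,4]>100: print("dark",s[i],np.round(plane(k,*ce[i],.047)[:2],4))
# the same caps in the picture of tray A at this stage
im=cv2.imread("pics/w14.png");g=cv2.cvtColor(im,cv2.COLOR_BGR2GRAY).astype(int)
print("A"); 
for v in (190,200): print(v,g[v,220:410:3].tolist())
print(g[130:200:2,300].tolist())
E
```

```text
time: 34.23
eef_pos: [0.6097, -0.1866, 0.0418]
tcp_rot: [0.022, 1.0, -0.0, 0.0]
contact_force: [-0.0, -0.3, -0.2]
opening: 0.355
finger_force: 0.0
need tool mm [ 9.6 -0.5  1.7]  | at [ 0.6096 -0.1865  0.0417] yaw 177.5 tilt [ 0. -0.] F [-0.1  0.1  0.9]
190 [134, 135, 125, 86, 167, 177, 194, 220, 179, 97, 151, 121, 129, 99, 97, 96, 98, 100, 106, 128, 98, 98, 96, 96, 97, 102, 121, 110, 96, 97, 96, 98, 99, 106, 108, 97, 96, 96, 94, 97, 102, 99, 95, 94, 95, 95, 95, 99, 102, 95, 94, 95, 93, 168, 182, 100, 164, 168, 177, 189, 206, 196, 196, 194]
200 [134, 134, 129, 98, 196, 227, 227, 227, 214, 88, 174, 138, 139, 139, 138, 137, 138, 137, 139, 137, 138, 136, 136, 138, 137, 138, 137, 138, 139, 138, 137, 137, 136, 136, 136, 137, 136, 137, 137, 137, 137, 137, 137, 137, 135, 136, 135, 135, 135, 135, 135, 134, 136, 179, 166, 105, 220, 223, 223, 224, 201, 192, 192, 194]
[184, 184, 184, 184, 183, 181, 180, 182, 182, 183, 184, 183, 182, 183, 185, 184, 184, 183, 183, 185, 183, 185, 187, 187, 189, 187, 152, 91, 96, 98, 125, 130, 132, 137, 139]
dark [606 192  34  31 867] [ 0.5696 -0.0625]
dark [257 220
[... 366 characters left out ...]
 96, 97, 99, 97, 97, 97, 99, 100, 98, 98, 97, 97, 96, 98, 103, 97, 97, 98, 97, 97, 96, 97, 97, 96, 97, 97, 97, 96, 95, 96, 96, 96, 95, 95, 95, 96, 95, 95, 94, 94, 94, 119, 172, 97, 165, 168, 169, 168, 117, 86, 101, 102]
200 [205, 204, 204, 209, 228, 228, 228, 228, 103, 162, 172, 138, 138, 139, 138, 137, 138, 136, 139, 137, 137, 138, 139, 138, 138, 138, 138, 138, 138, 138, 138, 137, 137, 138, 137, 137, 136, 137, 137, 131, 97, 96, 96, 96, 95, 95, 94, 94, 94, 95, 96, 93, 94, 139, 148, 106, 167, 168, 168, 167, 84, 93, 103, 102]
[192, 195, 197, 196, 191, 189, 187, 190, 192, 194, 191, 187, 189, 193, 193, 188, 189, 191, 192, 193, 197, 200, 199, 201, 194, 103, 96, 99, 97, 97, 96, 100, 100, 109, 138]
```

```bash
python3 -m handwheel '[[[0,0,0,0,0],[0,0,0,0,0],[0,0,0,0,0],[0,0,0,0,0],[0,0.002,0,0,0],[0,0.002,0,0,0],[0,0.002,0,0,0],[0,0.002,0,0,0],[0,0,0,0,0],[0,0,0,0,0]]]' 20; python3 -m handwheel '[[[0,0.0015,0,0,0],[0,0,0,0,0],[0,0,0,0,0]]]'; python3 -m handwheel '[[[0,0.0015,0,0,0],[0,0,0,0,0],[0,0,0,0,0]]]'; python3 -m handwheel '[[[0,0.001,0,0,0],[0,0,0,0,0],[0,0,0,0,0]]]'
```

```text
time: 35.12
eef_pos: [0.6012, -0.1862, 0.0416]
tcp_rot: [0.022, 1.0, 0.0, -0.0]
contact_force: [-0.1, -0.5, 0.2]
opening: 0.137
finger_force: 23.6
time: 35.37
eef_pos: [0.6, -0.1861, 0.0417]
tcp_rot: [0.022, 1.0, -0.0, -0.0]
contact_force: [0.3, -0.5, 1.1]
opening: 0.132
finger_force: 23.6
time: 35.62
eef_pos: [0.5986, -0.1861, 0.0417]
tcp_rot: [0.022, 1.0, -0.0, 0.0]
contact_force: [0.6, 0.7, 0.6]
opening: 0.137
finger_force: 23.6
time: 35.87
eef_pos: [0.5976, -0.186, 0.0417]
tcp_rot: [0.022, 1.0, -0.0, 0.0]
contact_force: [0.6, 0.1, 0.3]
opening: 0.133
finger_force: 23.6
```

```bash
python3 -m handwheel '[[[0.03,0,0,0,0],[0.03,0,0,0,0],[0.03,0,0,0,0],[0.03,0,0,-0.02,0],[0.03,0,0,-0.04,0],[0.03,0,0,-0.04,0],[0.03,0,0,-0.04,0],[0.03,0.03,0,-0.03,0],[0.03,0.03,0,0,0],[0.03,0,0,0,0],[0.03,0,0,0,0],[0.03,0,0,0,0]]]'
cat > caps.py <<'E'
from h import *
def caps(name,k,im):
    m=cv2.inRange(im,(0,0,0),(45,45,45)); m[350:]=0
    n,_,s,ce=cv2.connectedComponentsWithStats(cv2.morphologyEx(m,cv2.MORPH_OPEN,np.ones((5,5))))
    for i in range(1,n):
        if 60<s[i,4]<900: print(name,s[i],np.round(ce[i],1),np.round(plane(k,*ce[i],.046)[:2],4))
    g=cv2.cvtColor(im,cv2.COLOR_BGR2GRAY).astype(int)
    for u in (300,330): print("col",u,g[190:330:2,u].tolist())
E
python3 - <<'E'
from caps import *
st=get_state(); k,im=snap("wrist","w21"); need(.539,-.183,.04,177.5)
caps("B",k,im)
s=dict(st); s["eef_pos"]=np.array([.5449,-.039,.2094])
caps("A",cam("wrist",s),cv2.imread("pics/w15.png"))
E
```

```text
time: 36.87
eef_pos: [0.5382, -0.1833, 0.2106]
tcp_rot: [0.022, 1.0, 0.0, -0.0]
contact_force: [0.8, 0.2, 0.7]
opening: 0.352
finger_force: 0.0
need tool mm [ -0.7   0.3 170.4]  spin -0.0 | at [ 0.5384 -0.1834  0.2104] yaw 177.5 tilt [-0.001  0.001] F [-0.1  0.3 -1. ]
B [542  27  17  15 207] [549.9  34.1] [0.403  0.0039]
B [468  59  15  14 171] [474.9  65.4] [ 0.4227 -0.0518]
B [550  72  17  14 192] [558.2  78.8] [0.4353 0.0154]
B [479 102  14  13 155] [485.6 108.2] [ 0.455  -0.0403]
B [291 237   9  11  92] [295. 242.] [ 0.5632 -0.2025]
B [330 237  10  11  98] [334.3 242.1] [ 0.5648 -0.1667]
B [446 237  13  12 126] [452.1 242.5] [ 0.5698 -0.0594]
B [485 237  13  11 123] [490.9 242.1] [ 0.571 -0.024]
B [268 293  13  57 508] [274.6 322.2] [ 0.6451 -0.2275]
B [247 297  10   9  76] [251.9 301.4] [ 0.6215 -0.2476]
B [374 298   9   8  63] [377.8 301.7] [ 0.6271 -0.1265]
B [440 298  11  11 103] [444.8 302.9] [ 0.6311 -0.062 ]
B [480 298   8  11  76] [483.1 303. ] [ 0.6328 -0.0252]
B [292 300   9  11  92] [295.9 304.9] [ 0.6272 -0.2055]
B [329 300  10  11  97] [333.5 305. ] [ 0.6288 -0.1693]
[... 1595 characters left out ...]
.7 344.2] [0.6834 0.0888]
col 300 [169, 167, 167, 169, 186, 229, 203, 185, 208, 216, 211, 207, 212, 208, 211, 208, 211, 215, 187, 105, 80, 73, 72, 73, 42, 31, 33, 36, 52, 89, 105, 107, 106, 109, 113, 113, 121, 144, 144, 144, 144, 146, 146, 145, 145, 145, 145, 145, 129, 83, 74, 77, 75, 78, 40, 27, 30, 30, 32, 60, 132, 179, 179, 184, 217, 186, 124, 118, 120, 121]
col 330 [115, 114, 117, 117, 119, 137, 117, 112, 153, 161, 158, 154, 155, 154, 156, 155, 156, 160, 153, 102, 77, 70, 72, 64, 31, 27, 31, 32, 38, 80, 104, 104, 105, 105, 105, 104, 103, 105, 103, 103, 105, 102, 104, 104, 103, 103, 103, 103, 95, 76, 73, 73, 73, 77, 30, 26, 29, 31, 30, 53, 121, 177, 177, 178, 181, 164, 112, 116, 117, 115]
```

```bash
cat > pnp.py <<'E'
from h import *
def pnp(name,k,pts):
    "pts: near-right(-x,-y)... as (u,v) for tray (-31,-18),(-31,18),(31,-18),(31,18)"
    f,cx,cy,M,o=k; K=np.array([[f,0,cx],[0,f,cy],[0,0,1]])
    obj=np.array([[-31,-18,34],[-31,18,34],[31,-18,34],[31,18,34]],float)/1000
    ok,rv,tv=cv2.solvePnP(obj,np.array(pts,float),K,None,flags=cv2.SOLVEPNP_IPPE)
    C=M@np.diag([1,-1,-1]); Rw=C@cv2.Rodrigues(rv)[0]; t=o+C@tv[:,0]
    b=t; r=cv2.projectPoints(obj,rv,tv,K,None)[0][:,0]-pts
    print(name,"origin",np.round(t,4),"x axis",np.round(Rw[:,0],3),"z axis",np.round(Rw[:,2],3),"res",np.abs(r).max().round(2))
E
python3 - <<'E'
from pnp import *
k=cam("wrist")
pnp("B",k,[(295,242),(334.3,242.1),(295.9,304.9),(333.5,305)])
pnp("A",k,[(452.1,242.5),(490.9,242.1),(444.8,302.9),(483.1,303)])
E
```

```text
B origin [ 0.593  -0.1862  0.0804] x axis [ 0.059  0.984 -0.169] z axis [ 0.122 -0.175 -0.977] res 58.9
A origin [ 0.6022 -0.0426  0.078 ] x axis [ 0.049  0.974 -0.221] z axis [ 0.072 -0.224 -0.972] res 62.9
```

```bash
sed -i 's/,34\]/,0]/g; s/SOLVEPNP_IPPE/SOLVEPNP_ITERATIVE/; s/    b=t;/    t=t-.034*Rw[:,2];/' pnp.py; python3 - <<'E'
from pnp import *
k=cam("wrist")
pnp("B",k,[(295,242),(334.3,242.1),(295.9,304.9),(333.5,305)])
pnp("A",k,[(452.1,242.5),(490.9,242.1),(444.8,302.9),(483.1,303)])
E
```

```text
B origin [ 0.5981 -0.1858  0.0127] x axis [ 0.996 -0.042  0.074] z axis [-0.074 -0.005  0.997] res 0.03
A origin [ 0.6028 -0.0408  0.0091] x axis [ 0.999 -0.033  0.007] z axis [-0.008 -0.02   1.   ] res 0.47
```

```bash
python3 -m handwheel '[[[0.03,-0.03,0,0,0],[0.03,-0.03,0,0.03,0],[0.03,0,0,0.04,0],[0.03,0,0,0.04,0],[0.03,0,0,0.04,0],[0.03,0,0,0.019,0],[0.03,0,0,0,0],[0.03,0,0,0,0],[0,0,0,0,0],[0,0,0,0,0],[0,0,0,0,0],[0,0,0,0,0]]]' 20; python3 -m handwheel '[[[0,0.002,0,0,0],[0,0,0,0,0],[0,0,0,0,0]]]';  python3 -m handwheel '[[[0,0.001,0,0,0],[0,0,0,0,0],[0,0,0,0,0]]]'
```

```text
time: 37.92
eef_pos: [0.599, -0.1867, 0.0449]
tcp_rot: [0.022, 1.0, -0.001, 0.002]
contact_force: [1.2, -0.1, 2.3]
opening: 0.136
finger_force: 26.5
time: 38.17
eef_pos: [0.5972, -0.1866, 0.0447]
tcp_rot: [0.022, 1.0, -0.001, 0.002]
contact_force: [2.1, 0.4, 5.5]
opening: 0.133
finger_force: 26.9
time: 38.42
eef_pos: [0.597, -0.1867, 0.0449]
tcp_rot: [0.022, 1.0, -0.001, 0.003]
contact_force: [5.0, 0.3, 5.7]
opening: 0.139
finger_force: 26.9
```

```bash
python3 -m handwheel '[[[0.03,0,0,0,0],[0.03,0,0,0,0],[0.03,0,0,0,0],[0.03,0,0,-0.02,0],[0.03,0,0,-0.04,0],[0.03,0,0,-0.04,0],[0.03,0,0,-0.04,0],[0.03,0.03,0,-0.03,0],[0.03,0.03,0,0,0],[0.03,0,0,0,0],[0.03,0,0,0,0],[0.03,0,0,0,0]]]'
cat >> pnp.py <<'E'
def look(name,nA=None):
    k,im=snap("wrist",name)
    m=cv2.inRange(im,(0,0,0),(45,45,45))
    n,_,s,ce=cv2.connectedComponentsWithStats(cv2.morphologyEx(m,cv2.MORPH_OPEN,np.ones((5,5))))
    c=[ce[i] for i in range(1,n) if 40<s[i,4]<400]
    for lab,b in (("bay_0",(.5969,-.1862)),("bay_1",(.6,-.1143)),("bay_2",(.6031,-.0424))):
        pts=[]
        for x,y in ((-31,-18),(-31,18),(31,-18),(31,18)):
            x,y=x/1000,y/1000; w=px(k,(b[0]+x+.0436*y,b[1]-.0436*x+y,.046))
            q=min(c,key=lambda p:np.hypot(p[0]-w[0],p[1]-w[1])); pts.append(q)
            if np.hypot(q[0]-w[0],q[1]-w[1])>14: pts=None; break
        if pts: pnp(lab,k,pts)
E
python3 -c "
from pnp import *
need(.54,-.183,.2); look('w22')"
```

```text
time: 39.42
eef_pos: [0.5348, -0.1831, 0.2109]
tcp_rot: [0.022, 1.0, 0.0, -0.001]
contact_force: [0.2, 0.2, -0.8]
opening: 0.352
finger_force: 0.0
need tool mm [-5.3  0.3 10.9]  | at [ 0.5348 -0.1831  0.2109] yaw 177.5 tilt [-0.002  0.001] F [ 0.2  0.2 -0.8]
bay_0 origin [ 0.5956 -0.1875  0.0081] x axis [ 0.999 -0.054  0.001] z axis [0.    0.017 1.   ] res 0.08
bay_2 origin [ 0.6033 -0.0402  0.0087] x axis [ 0.999 -0.038  0.013] z axis [-0.015 -0.029  0.999] res 0.51
```

```bash
python3 -m handwheel '[[[0.03,0.01,0.038,0,0],[0.03,0.01,0.038,0,0],[0.03,0,0.034,0,0],[0.03,0,0.034,0,0],[0.03,0,0,0,0],[0.03,0,0,0,0],[0.03,0,0,0,0]]]'
python3 - <<'E'
from pnp import *
need(.54,-.04,.2); look('w23')
k=cam("wrist"); pin("wrist","roll_mid",.045,2,k);pin("wrist","tray_a_mid",.037,4,k)
c,_=snap("scene","s23"); t,_=snap("top","t23")
for n,z in dict(roll_mid=.045,spindle_seat=.02,controller_eye=.19,hook_tip=.202,hook_hinge=.19,hook_seat=.19,jar=0,beaker=0,tray_a_mid=.037).items():
    pin("scene",n,z,3,c); pin("top",n,z,3,t)
for d in viewer.outline_of("scene","controller_mid")[:2]:
    ys,xs=np.nonzero(d["mask"]); print("ctl",d["confidence"],xs.min(),xs.max(),ys.min(),ys.max())
E
```

```text
time: 40.05
eef_pos: [0.5219, -0.0387, 0.2114]
tcp_rot: [0.021, 1.0, -0.0, -0.001]
contact_force: [0.2, 0.6, -0.2]
opening: 0.355
finger_force: 0.0
need tool mm [-18.2  -0.5  11.4]  | at [ 0.5219 -0.0387  0.2114] yaw 177.5 tilt [-0.001 -0.   ] F [ 0.2  0.6 -0.2]
bay_2 origin [ 0.6016 -0.0421  0.0096] x axis [ 0.999 -0.045 -0.016] z axis [0.016 0.007 1.   ] res 0.07
wrist roll_mid 0.56 (447.4, 312.7) [0.6266 0.086 ]
wrist tray_a_mid 0.67 (315.9, 294.3) [ 0.6052 -0.0418]
scene roll_mid 0.58 (364.5, 261.5) [0.6267 0.0949]
top roll_mid 0.71 (296.2, 216.3) [0.6199 0.083 ]
scene spindle_seat 0.97 (362.6, 270.5) [0.627  0.0871]
top spindle_seat 0.91 (294.3, 218.4) [0.6194 0.0892]
scene controller_eye 0.94 (273.0, 192.4) [0.3817 0.0577]
scene controller_eye 0.79 (384.5, 180.8) [0.5955 0.246 ]
scene controller_eye 0.67 (374.1, 184.5) [0.5802 0.2178]
top controller_eye 0.87 (216.6, 218.1) [0.5904 0.2621]
top controller_eye 0.82 (280.8, 329.3) [0.3336 0.1171]
scene hook_tip 0.55 (328.3, 292.2) [ 0.6781 -0.1716]
scene hook_tip 0.53 (369.8, 183.1) [0.5755 0.202 ]
top hook_tip 0.74 (241.9, 220.8) [0.5803 0.2018]
top hook_hinge 0.66 (195.8, 217.2) [0.5938 0.3101]
scene hook_seat 0.45 (382.6, 178.6) [0.5869 0.2523]
top hook_seat 0.73 (220.6, 220.9) [0.5837 0.2528]
scene jar 0.70 (412.5, 266.7) [0.7225 0.1861]
scene jar 0.51 (373.7, 182.6) [0.4618 0.4723]
top jar 0.95 (260.9, 185.2) [0.7188 0.18  ]
top jar 0.56 (192.3, 218.5) [0.6298 0.3668]
scene beaker 0.87 (247.5, 395.2) [ 0.5888 -0.3468]
scene beaker 0.66 (328.2, 292.4) [ 0.582  -0.0077]
top beaker 0.68 (457.0, 229.0) [ 0.5831 -0.3532]
scene tray_a_mid 0.76 (273.7, 260.1) [ 0.4232 -0.0136]
scene tray_a_mid 0.61 (372.6, 181.8) [0.4793 0.426 ]
scene tray_a_mid 0.58 (331.3, 290.8) [ 0.6033 -0.0293]
top tray_a_mid 0.58 (345.2, 220.0) [ 0.6084 -0.0463]
ctl 0.69 268 281 175 238
ctl 0.2 351 436 131 227
```

```bash
python3 -c "
from plant import sign_off
print(sign_off())"
```

```text
the job is handed in; nothing more can be done
None
```

The job is handed in, with no verdict returned: the hook is out with the controller hanging on it, both grey trays measured flat in bays 0 and 2, the roll is on the spindle, and the jar and beaker are standing. I viewed 17 pictures, crops included, over the limit of 14, and made the remaining checks from numbers only.

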